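# Load the cartridge magazine of the denture press

### The arm

A 6-joint arm with a two-finger parallel gripper is mounted at the origin on a cart in front of the work surface, level with it; the furniture and walls round the work are solid. World frame = base frame: x ahead of the robot, y to its left, z up, the work surface at z = 0. Lengths are in m, angles in rad, forces in N, time in s.
With the tool pointing down it reaches from about 0.3 to 0.775 m from the base axis. Payload 14.6 kg.
Tool frame: the origin (TCP) lies at the very end of the fingers, on their centre line; the grasp point (between the pads) lies 19 mm behind it; z points along the fingers, y is the line along which they close (so a half turn about z gives the same grasp; the last joint's range is limited). The gripper opens to 94 mm and grips with 3 to 60 N. Pads are 16 mm wide; open, the fingers measure 119 mm over their backs; the gripper's body (75 mm by 177 mm) begins 78 mm behind the grasp point.
Start: joints at [1.17, 0.3, 1.521, -0, 1.321, -0.067], TCP at [0.18, 0.52, 0.166] pointing down, gripper open.
Joint ranges: [-3.03, 3.03], [-0.79, 2.21], [0.23, 2.52], [-1.04, 4.18], [0, 3.07], [-2.55, 2.55]. Speed limits (rad/s): [2.22, 2.22, 2.57, 3.14, 3.14, 3.14].

### API

Orientations are given as [roll, pitch, yaw] about the fixed x, y, z axes, in that order (R = Rz(yaw) Ry(pitch) Rx(roll)).
In Python, from station import status, vision, order, silhouettes gives the robot as it stands. The module is installed in compiled form; this text tells all that it offers.
- The arm moves only by the shell command python3 -m pendant 'ROWS' [FORCE]. ROWS is JSON, one flat list of numbers, 7 for each row, row after row: the shift along the tool's x, y, z in units of 500 mm (1.0 is 500 mm), then the turn, a rotation vector about the tool's x, y, z in units of 90 degrees (1.0 is 90 degrees), then the opening, from -1 (shut) to 1 (fully open). A call has 1 to 12 rows; each row is the pose to reach, as a shift and turn from the pose commanded when the call began, along the tool's axes at that moment; what a row does not reach only later rows make up. A row lasts 1/10 s, in which the tool goes at most 50 mm and 8.59 degrees, less where a joint would pass 70% of its speed; a pose out of reach is approached as far as the arm can. A call with a number of a shift or a turn outside -1 to 1 is refused whole. A call with a gripper value outside its range is refused whole. The fingers move at their own pace and stop on an object; FORCE is the grip in N (left out, the last holds). Time passes only in rows, so rows that repeat a pose let the fingers close. It gives the time, the measured TCP pose, the force, the opening and the grip force at its end, in the units of the state.
- status.get_obs(): the state, without advancing time (a new reading comes with each control period).
- vision.camera(name): name is "scene" or "top"; returns a dict with "pixels" (480x640x3 uint8, red, green, blue), "K" (3x3 intrinsics, pixels), "k1" (the pictures are not rectified: a ray, as slopes to the right and down, at radius r is drawn at 1 + k1 r^2 times it, then the intrinsics apply), "R" (3x3) and "t" (3): a world point X has camera coordinates R X + t. Camera axes: x right, y down, z forward; pixel columns grow to the right and rows downward; lengths in m; the calibration is good to about 2 mm. A picture is of the moment at which its call begins. There is no depth.
- order.hand_in(): hands the job in; it is judged then, once.
Trained networks look in a picture, given as the dict that the camera call returned (one of the last four; its "shot" number tells which), for a name from the list of things; names that differ only in an ending like _2 or _b are one class to them, and where a whole thing is asked for, a point or a joint stands for the part that bears it (a point fixed in the world has none). Each returns a list of dicts, best first, with "score" (0 to 1); they miss things now and then, are a little off and sometimes report something else, mostly with a low value. They report only what shows in the picture. A call takes as long as a camera call. They do not tell look-alikes from the thing itself.
- silhouettes(target, picture): "region" (480x640 bool, what is visible of it) and "extent" ([left, top, right, bottom] in pixels, round what is visible of it).
The state is a dict: "time_s": time; "qpos": joint angles; "joint_vel": joint speeds; "tau": joint torques, N m; "ee_pos": TCP position; "eef_rot": TCP orientation; "force": force on the tool from outside, world axes, zero at the start; "moment": the same for the moment, N m; "grip_width": finger opening in m; "grip_force": force on a finger pad.
Only numpy, scipy, OpenCV 4.12 (cv2) and the standard library are available. Lean on these libraries where they do the work, as an engineer would, in place of code of your own. Each camera call takes 0.05 s, during which the arm holds its last target. There are 200 camera calls.

### The job

Get the cartridge magazine ready for the injection press: push its drop gate fully down so nothing can run out, then load the three full aluminium cartridges nose first (tapered end leading downhill, towards the gate), so that they slide down and stand end to end in the tube behind the gate. Lay them in by the open trough at the upper end; leave the short, crushed spent cartridge and everything else on the counter where it lies.

Things in the scene. Friction and masses are not known exactly. Their poses are not given: they have to be found in the camera images.
- tube: Clear tube of the fixed magazine, sloping down at 30 degrees. Origin: at the gate's inner face, on the axis loaded cartridges take, 66 mm above the counter. x runs downhill along the axis, z square to it, up. Closed tube (bore 38, outside 46, metal collars 52 mm across, top at z = 29 mm) from x = -190 to -4 mm. Loaded cartridges have their middles at about x = -42, -126, -210 mm, y = z = 0.
- magazine: Dark steel stand that carries the tube, fixed: base plate 268 x 76 x 8 mm on the counter, origin 10 mm uphill of its middle, x level in the downhill direction. Posts under the trough and tube at -274 mm (20 mm wide), -172 and -30 mm (56 mm wide) along the tube's x. Beyond the gate a 20 mm lip: with the gate up, cartridges run out and fall off.
- load_point (a point): On the cartridge axis over the open loading trough, x = -243 mm in the tube's frame, same axes: lay a cartridge's middle here and let go; it slides down by itself (friction about 0.35). The trough runs from -292 to -190 mm: polished floor at z = -16 mm with low side strips, only 24 mm wide in all, tops at z = -12 mm, so fingers holding a cartridge pass down outside it.
- gate (a joint): Height of the drop gate in m: 0 fully down (tube closed), 0.046 fully up. It slides square to the tube (along the tube's z), stays where it is left, and takes about 3 to 5 N to push. It starts up.
- gate_knob (a point): Middle of the flat top of the gate's black knob (30 mm across, 16 mm high), axes as the tube's; push it along -z. With the gate down it lies at x = 14, y = 0, z = 74 mm in the tube's frame. The steel gate plate (44 mm wide) runs between two guides, 60 mm wide over both, that end at z = 52 mm.
- cartridge_1: Full cartridge: plain aluminium cylinder 32 mm in diameter and 84 mm long, 60 to 130 g, lying on the counter. Origin on its axis at mid-length; x points along the axis to the nose. The last 15 mm at the nose taper from 32 to 21 mm; the tail is full width with a groove 10 mm from its end. The three are alike.
- cartridge_2: Full cartridge: plain aluminium cylinder 32 mm in diameter and 84 mm long, 60 to 130 g, lying on the counter. Origin on its axis at mid-length; x points along the axis to the nose. The last 15 mm at the nose taper from 32 to 21 mm; the tail is full width with a groove 10 mm from its end. The three are alike.
- cartridge_3: Full cartridge: plain aluminium cylinder 32 mm in diameter and 84 mm long, 60 to 130 g, lying on the counter. Origin on its axis at mid-length; x points along the axis to the nose. The last 15 mm at the nose taper from 32 to 21 mm; the tail is full width with a groove 10 mm from its end. The three are alike.
- spent_cartridge: Spent cartridge, to be left: squashed into folds, 32 mm in diameter but only 55 mm long, lying. Origin on its axis at mid-length, x to the nose.
- carton: Open cardboard box with things in it at the right, fixed: 386 mm along x, 450 mm along y, walls 280 mm high. Origin at the foot of its corner nearest the robot and the magazine. Carry parts and the gripper over or round its near corner.
- flask_press: Heavy green flask press at the left, fixed and not used: base 150 x 250 x 30 mm (x, y), two columns 450 mm high and a cross head with a spindle above. Origin under the base, about its middle.
- standing_things: Small fixed things of the room standing about, at most 85 mm high; origin under the middle of a grey can (42 mm across, 75 mm high). A 50 mm brown block stands 90 mm nearer the robot, two small bottles 200 to 240 mm to the right and 30 to 100 mm farther, a white box 145 mm farther.
- bottle: Brown bottle with black cap, 52 mm across, 124 mm high, standing loose. Origin under its centre.
- plaster_model: Pink dental model, 58 x 62 x 32 mm, loose. Origin under its centre.
- tin: Round steel tin, 69 mm across, 42 mm high, loose. Origin under its centre.
- wax: Low box of wax sheets, 85 x 60 x 24 mm (85 along its x), loose. Origin under its centre.
Mind the look-alikes: they are no part of the job. Leave any red look-alike of the cartridge_3 alone.

How it is judged:
On the way, in this order (a step that is already met when the one before it is completed fails the run):
1. the gate is pushed fully down (value of joint gate below 0.004 m), for 0.2 s.
2. a first cartridge has slid down to the closed gate, nose first (value of joint gate below 0.004 m and ((x of cartridge_1 in the frame of tube between -0.055 and -0.03 m and y of cartridge_1 in the frame of tube between -0.008 and 0.008 m and z of cartridge_1 in the frame of tube between -0.01 and 0.01 m and angle between cartridge_1's own x axis and vertical above 1.85 rad and angle between the x axis of cartridge_1 and the x axis of tube, either way round below 0.15 rad) or (x of cartridge_2 in the frame of tube between -0.055 and -0.03 m and y of cartridge_2 in the frame of tube between -0.008 and 0.008 m and z of cartridge_2 in the frame of tube between -0.01 and 0.01 m and angle between cartridge_2's own x axis and vertical above 1.85 rad and angle between the x axis of cartridge_2 and the x axis of tube, either way round below 0.15 rad) or (x of cartridge_3 in the frame of tube between -0.055 and -0.03 m and y of cartridge_3 in the frame of tube between -0.008 and 0.008 m and z of cartridge_3 in the frame of tube between -0.01 and 0.01 m and angle between cartridge_3's own x axis and vertical above 1.85 rad and angle between the x axis of cartridge_3 and the x axis of tube, either way round below 0.15 rad))), for 0.2 s.
At the end, for the whole second after the job is handed in: Gate down (within 4 mm); all three full cartridges at rest end to end behind it, nose downhill: each within 8 mm sideways and 10 mm in height of the tube axis, within 0.15 rad of its direction, the last one's middle at most 226 mm up from the gate (210 mm when all touch) (value of joint gate below 0.004 m and x of cartridge_1 in the frame of tube between -0.226 and -0.03 m and y of cartridge_1 in the frame of tube between -0.008 and 0.008 m and z of cartridge_1 in the frame of tube between -0.01 and 0.01 m and angle between each of cartridge_1, cartridge_2, cartridge_3's own x axis and vertical above 1.85 rad and angle between the x axis of each of cartridge_1, cartridge_2, cartridge_3 and the x axis of tube, either way round below 0.15 rad and linear speed of each of cartridge_1, cartridge_2, cartridge_3 below 0.02 m/s and x of cartridge_2 in the frame of tube between -0.226 and -0.03 m and y of cartridge_2 in the frame of tube between -0.008 and 0.008 m and z of cartridge_2 in the frame of tube between -0.01 and 0.01 m and x of cartridge_3 in the frame of tube between -0.226 and -0.03 m and y of cartridge_3 in the frame of tube between -0.008 and 0.008 m and z of cartridge_3 in the frame of tube between -0.01 and 0.01 m).
It fails at once if the spent cartridge is moved more than 40 mm (distance of spent_cartridge from where it was at the start of the episode above 0.04 m).
It fails at once if the bottle is moved more than 40 mm or tipped (distance of bottle from where it was at the start of the episode above 0.04 m or angle between bottle's own z axis and vertical above 0.4 rad).
It fails at once if another bystander is moved more than 40 mm (distance of any of plaster_model, tin, wax from where it was at the start of the episode above 0.04 m).
It also fails if it takes over 72 s, if anything falls off the work surface, if the arm or the gripper's body presses on something with over 40 N, if the wrist force passes 120 N, or if a joint passes its speed limit or range.

## Working session

There is one attempt and no reset: what is moved stays moved. The work goes in short steps, Python scripts to look and compute and a shell command to move; the robot and the scene stay as the last step left them, time stands still between calls to the robot, and variables do not carry over. Pictures are saved under pics/ and viewed, at most 10 in all, crops included, and the job is handed in when it is done.

```bash
mkdir -p pics
cat > h.py <<'E'
import numpy as np, cv2
from station import status, vision, order, silhouettes
from scipy.spatial.transform import Rotation as Ro
def ray(p,uv):
    K=p["K"];d=np.array([[p["k1"],0,0,0]],float)
    m=np.array([(uv[0]-K[0,2])/K[0,0],(uv[1]-K[1,2])/K[1,1]]);s=m.copy()
    for _ in range(30): s=m/(1+p["k1"]*(s@s))
    R=np.array(p["R"]);return -R.T@np.array(p["t"]), R.T@np.array([*s,1])
def atz(p,uv,z):
    o,d=ray(p,uv);return o+d*(z-o[2])/d[2]
def proj(p,X):
    c=np.array(p["R"])@np.array(X)+np.array(p["t"]);s=c[:2]/c[2];s=s*(1+p["k1"]*(s@s));K=p["K"]
    return np.array([K[0,0]*s[0]+K[0,2],K[1,1]*s[1]+K[1,2]])
def save(p,f,crop=None,scale=1):
    im=p["pixels"][:,:,::-1]
    if crop: im=im[crop[1]:crop[3],crop[0]:crop[2]]
    cv2.imwrite(f,cv2.resize(im,None,fx=scale,fy=scale,interpolation=cv2.INTER_CUBIC))
E
python3 - <<'E'
from h import *
o=status.get_obs();print(o["ee_pos"],o["eef_rot"],o["grip_width"],o["time_s"])
for n in("scene","top"):
    p=vision.camera(n);save(p,f"pics/{n}0.png")
    c=ray(p,(320,240));print(n,c)
    for t in("cartridge_1","spent_cartridge","gate_knob","tube","magazine","bottle","tin","wax","plaster_model","carton"):
        for r in silhouettes(t,p):
            ys,xs=np.nonzero(r["region"])
            print(t,round(r["score"],2),r["extent"],len(xs),xs.mean().round(1),ys.mean().round(1))
E
```

```text
[0.18010019 0.51935887 0.16518728] [-3.14046733e+00 -6.51996492e-05  2.80777481e+00] 0.0939078824776501 0.0
scene (array([-0.00972136, -0.76680139,  1.19824479]), array([ 0.39097846,  0.51243163, -0.76467877]))
cartridge_1 0.9 [349.2, 356.0, 362.9, 391.4] 397 355.5 372.8
cartridge_1 0.86 [300.6, 282.6, 320.8, 309.1] 286 309.7 293.7
cartridge_1 0.6 [212.2, 174.4, 226.0, 191.8] 151 221.4 182.7
cartridge_1 0.57 [388.9, 403.0, 414.3, 437.7] 445 400.5 420.4
cartridge_1 0.29 [222.7, 162.6, 244.4, 190.2] 220 235.2 174.5
spent_cartridge 0.67 [324.2, 330.0, 344.3, 343.1] 227 333.4 336.6
gate_knob 0.87 [221.2, 164.6, 245.4, 190.4] 305 234.6 174.2
tube 0.83 [221.7, 161.1, 311.3, 207.0] 1375 258.7 189.1
tube 0.54 [246.6, 259.0, 281.6, 285.7] 571 264.6 272.1
magazine 0.83 [226.6, 161.9, 308.8, 250.8] 3060 269.6 207.7
bottle 0.69 [360.8, 286.3, 378.8, 325.5] 412 369.2 307.3
tin 0.76 [343.8, 247.0, 365.0, 276.5] 503 354.2 260.2
wax 0.57 [247.3, 259.3, 281.7, 287.8] 556 264.3 272.7
plaster_model 0.53 [234.6, 237.3, 254.5, 260.3] 308 244.0 248.9
carton 0.73 [370.7, 217.1, 638.7, 479.5] 27772 495.4 33
[... 299 characters left out ...]
e_1 0.51 [340.0, 253.5, 366.7, 263.9] 316 353.6 258.3
spent_cartridge 0.72 [400.3, 249.7, 420.1, 265.0] 193 408.7 258.9
gate_knob 0.79 [169.9, 257.8, 201.8, 276.9] 419 184.4 267.9
tube 0.56 [164.9, 211.0, 286.5, 278.4] 2079 224.9 249.6
magazine 0.84 [166.4, 206.9, 296.2, 286.4] 3893 240.3 250.2
bottle 0.7 [397.4, 197.2, 417.6, 230.9] 470 404.4 215.0
tin 0.84 [326.3, 187.6, 352.0, 216.1] 502 338.2 201.1
tin 0.57 [166.3, 211.0, 287.5, 277.8] 2044 225.0 249.4
wax 0.81 [299.4, 275.9, 322.8, 304.6] 673 309.3 288.9
plaster_model 0.74 [395.4, 197.4, 412.1, 226.2] 395 403.7 214.8
plaster_model 0.63 [258.8, 285.0, 280.4, 309.3] 410 269.9 297.1
carton 0.92 [392.8, 100.8, 594.6, 230.2] 4222 481.1 192.3
```

```bash
ls .
```

```text
h.py
pics
```

View pics/scene0.png

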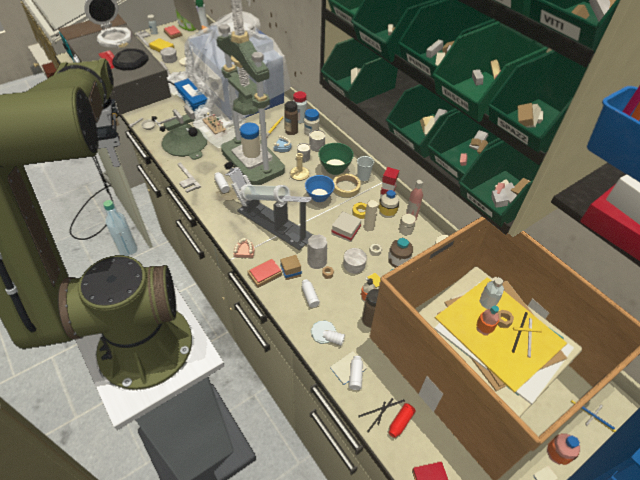

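View pics/top0.png

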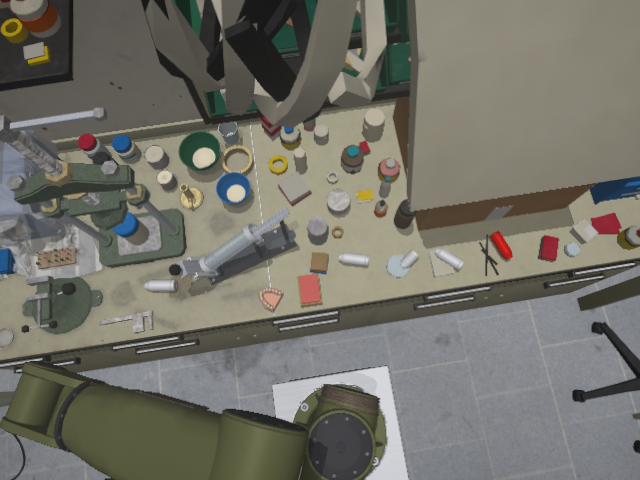

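Top view: cartridges lie at (161,285), (353,258) and (449,258). Look-alikes are the red one at (501,245) and the spent one at (409,259). In the scene view the cartridges are at (221,183), (309,294) and (355,373), spent (333,337), red (400,420). The magazine runs from the trough at (285,215) to the knob at (178,268) in top. I'll measure next and check with one close montage.

Run:
```python
from h import *
P={n:vision.camera(n) for n in("scene","top")}
def ax(p,r):
    ys,xs=np.nonzero(r["region"])
    g=np.array([atz(p,(x,y),0.016)[:2] for x,y in zip(xs,ys)])
    c=g.mean(0);u,s,v=np.linalg.svd(g-c,full_matrices=False);a=v[0]
    t=(g-c)@a;w=(g-c)@v[1];lo,hi=t.min(),t.max()
    W=[np.ptp(w[(t>=lo+(hi-lo)*f)&(t<=lo+(hi-lo)*(f+.15))]).round(4) for f in(0,.15,.7,.85)]
    return c,np.degrees(np.arctan2(a[1],a[0])),(lo,hi),W
for n in P:
    for t in("cartridge_1","spent_cartridge"):
        for r in silhouettes(t,P[n])[:5]:
            c,a,l,W=ax(P[n],r);m=c
            print(n,t,round(r["score"],2),c.round(4),a.round(1),np.round(l,4),W)
    for t in("bottle","tin","wax","plaster_model"):
        r=silhouettes(t,P[n])[0];e=r["extent"];print(n,t,atz(P[n],((e[0]+e[2])/2,(e[1]+e[3])/2),.02).round(3))
def crop(p,cx,cy,w,h,W,H):
    im=p["pixels"][int(cy-h/2):int(cy+h/2),int(cx-w/2):int(cx+w/2),::-1];return cv2.resize(im,(W,H),interpolation=cv2.INTER_CUBIC)
T,S=P["top"],P["scene"]
row=lambda p,cs:np.hstack([crop(p,x,y,50,40,200,160) for x,y in cs])
a=np.hstack([row(T,[(161,285),(353,258),(449,258)]),row(S,[(221,183)])])
b=np.hstack([row(S,[(309,294),(355,373)]),row(T,[(409,259),(501,245)])])
c=np.hstack([crop(T,232,245,140,96,400,274),crop(S,268,205,110,76,400,274)])
cv2.imwrite("pics/m1.png",np.vstack([a,b,c]))
```

```text
scene cartridge_1 0.89 [ 0.4254 -0.5452] -162.1 [-0.0466  0.0468] [np.float64(0.0303), np.float64(0.0322), np.float64(0.0319), np.float64(0.0256)]
scene cartridge_1 0.67 [0.4644 0.432 ] -99.9 [-0.0547  0.0509] [np.float64(0.0255), np.float64(0.0302), np.float64(0.0328), np.float64(0.0295)]
scene cartridge_1 0.66 [ 0.4104 -0.3879] -131.7 [-0.0487  0.0436] [np.float64(0.0261), np.float64(0.0314), np.float64(0.031), np.float64(0.0304)]
scene cartridge_1 0.63 [0.3805 0.1294] -113.3 [-0.0449  0.0396] [np.float64(0.0315), np.float64(0.05), np.float64(0.0616), np.float64(0.0456)]
scene cartridge_1 0.55 [ 0.4525 -0.1223] -107.7 [-0.0516  0.0455] [np.float64(0.0216), np.float64(0.0318), np.float64(0.0339), np.float64(0.03)]
scene bottle [ 0.566 -0.261  0.02 ]
scene tin [ 0.41 -0.39  0.02]
scene wax [0.383 0.012 0.02 ]
scene plaster_model [0.379 0.13  0.02 ]
top cartridge_1 0.72 [ 0.4284 -0.5457] -163.8 [-0.0404  0.043 ] [np.float64(0.03), np.float64(0.032), np.float64(0.0302), np.float64(0.027)]
top cartridge_1 0.7 [0.4642 0.4326] -98.7 [-0.0467  0.0426] [np.float64(0.023), np.float64(0.0288), np.float64(0.0287), np.float64(0.0287)]
top cartridge_1 0.6 [ 0.4148 -0.3869] -132.5 [-0.0429  0.0402] [np.float64(0.026), np.float64(0.0317), np.float64(0.0325), np.float64(0.0335)]
top cartridge_1 0.53 [ 0.456  -0.1182] -105.5 [-0.0399  0.0389] [np.float64(0.0238), np.float64(0.0297), np.float64(0.027), np.float64(0.027)]
top spent_cartridge 0.75 [ 0.4292 -0.2727] -53.4 [-0.0291  0.0283] [np.float64(0.024), np.float64(0.03), np.float64(0.0302), np.float64(0.0281)]
top bottle [ 0.569 -0.288  0.02 ]
top tin [ 0.629 -0.101  0.02 ]
top wax [0.382 0.016 0.02 ]
top plaster_model [0.383 0.13  0.02 ]
```

View pics/m1.png

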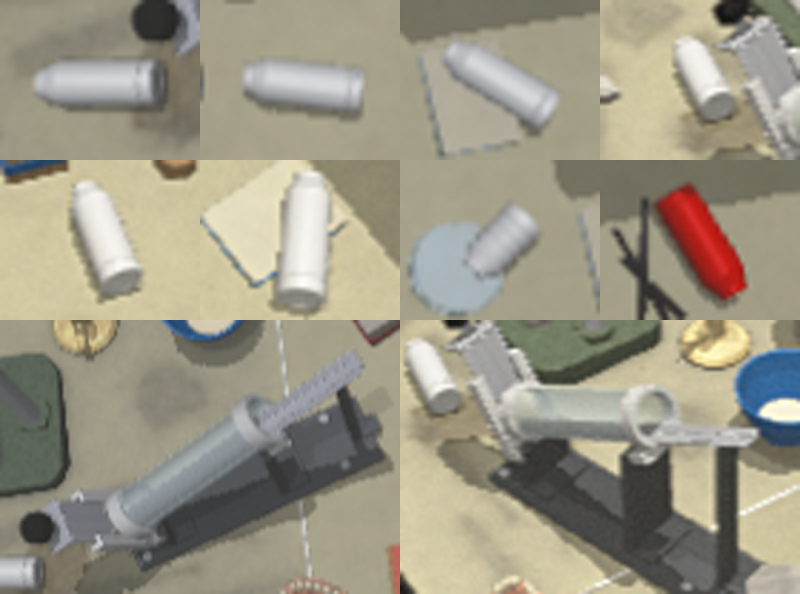

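Montage: all three silver cartridges have the groove at the right end and the nose to the left (+y) in top. The spent one is the folded one at (409,259), and the red one is the look-alike. The magazine knob is at about (175,270) in top and the trough end at about (287,209). Next is fitting the magazine's pose.

```bash
cat > fit.py <<'E'
from h import *
from scipy.optimize import least_squares
def fr(q):
    x,y,psi=q;R=Ro.from_euler("ZY",[psi,np.pi/6]).as_matrix();return R,np.array([x,y,.066])
def W(q,l): R,o=fr(q);return o+R@np.array(l)
E
python3 - <<'E'
from fit import *
P={n:vision.camera(n) for n in("scene","top")}
T,S=P["top"],P["scene"]
def dark(p,b):
    im=p["pixels"][b[1]:b[3],b[0]:b[2]].max(2);m=(im<60).astype(np.uint8)
    n,l,s,c=cv2.connectedComponentsWithStats(m);i=1+np.argmax(s[1:,4]);return c[i]+b[:2],s[i]
print(dark(T,(165,258,186,282)),dark(S,(218,152,240,175)))
obs=[(T,(14,0,112),dark(T,(165,258,186,282))[0]),(S,(14,0,112),dark(S,(218,152,240,175))[0]),
 (T,(-292,0,-12),(287.3,209.3)),(S,(-292,0,-14),(310,198))]
f=lambda q:np.concatenate([proj(p,W(q,np.array(l)/1e3))-uv for p,l,uv in obs])
r=least_squares(f,[.5,.35,2.5]);print(r.x,np.degrees(r.x[2]),r.fun.round(1))
q=r.x;np.save("q.npy",q)
th=np.linspace(0,2*np.pi,40)
out=[]
for p,c in((T,(160,200,300,290)),(S,(212,150,322,220))):
    k=5.6 if p is T else 7.2
    im=cv2.resize(p["pixels"][c[1]:c[3],c[0]:c[2],::-1],None,fx=k,fy=k,interpolation=cv2.INTER_CUBIC)
    def dr(L,col,closed=False):
        pts=np.array([(proj(p,W(q,np.array(l)/1e3))-c[:2]+.5)*k for l in L]).astype(int);cv2.polylines(im,[pts],closed,col,1)
    for x,rr,col in((-190,26,(0,0,255)),(-4,26,(0,0,255))): dr([(x,rr*np.cos(a),rr*np.sin(a)) if 1 else 0 for a in th],col)
    for a in(90,-90): pass
    dr([(14+15*np.cos(a),15*np.sin(a),120) for a in th],(255,0,0))
    dr([(14+15*np.cos(a),15*np.sin(a),104) for a in th],(255,0,0))
    dr([(-292,-12,-12),(-190,-12,-12)],(0,255,0));dr([(-292,12,-12),(-292,-12,-12)],(0,255,0));dr([(-292,12,-12),(-190,12,-12)],(0,255,0))
    dr([(14,-30,52),(14,30,52)],(255,0,255))
    out.append(im)
cv2.imwrite("pics/o1.png",out[0]);cv2.imwrite("pics/o2.png",out[1])
E
```

```text
(array([174.76344086, 269.56989247]), array([ 5,  7, 11, 10, 93], dtype=int32)) (array([228.78571429, 165.02380952]), array([ 7, 10,  9,  7, 42], dtype=int32))
[0.48575901 0.28738459 1.88501567] 108.00344207831027 [-0.5 -0.1 -1.4 -1.1  0.4 -0.8  0.4  1.4]
```

View pics/o1.png

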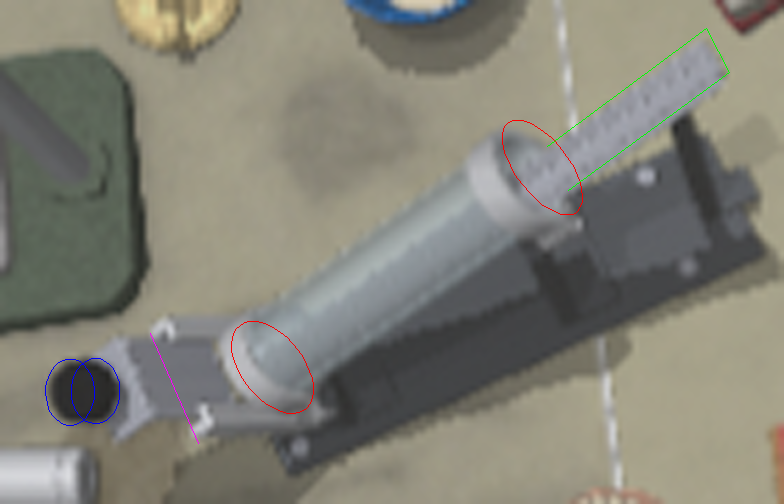

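View pics/o2.png

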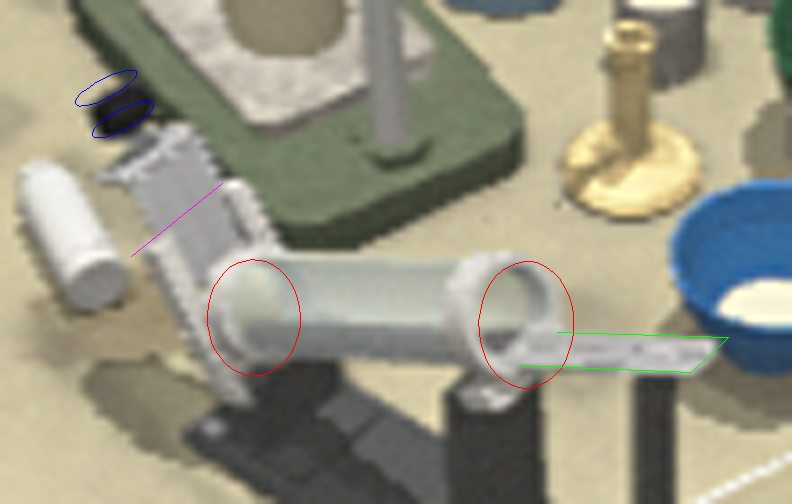

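Run:
```python
from fit import *
P={n:vision.camera(n) for n in("scene","top")}
T,S=P["top"],P["scene"]
t=lambda x,y:np.array([x/5.6+159.5,y/5.6+199.5]); s=lambda x,y:np.array([x/7.2+211.5,y/7.2+149.5])
pts=[(T,(14,0,112),np.array([174.76,269.57])),(S,(14,0,112),np.array([228.8,165.0])),
(T,(-292,-12,-12),t(706,37)),(T,(-292,12,-12),t(728,73)),(S,(-292,-12,-12),s(725,340)),(S,(-292,12,-12),s(690,372)),
(T,(-190,-26,0),t(510,135)),(T,(-190,26,0),t(581,224)),(S,(-190,0,26),s(520,253)),(S,(-190,0,-26),s(520,386)),
(S,(14,-30,52),s(237,182))]
base=[(T,(134,38,.002),t(289,472)),(T,(-134,38,.002),t(766,256)),(S,(134,38,.004),s(185,437))]
lines=[(T,(-150,0,0),(-60,0,0),t(497,209)),(T,(-150,0,0),(-60,0,0),t(300,352)),(S,(-150,0,0),(-60,0,0),s(350,309))]
def f(q,full=True):
    v=q[:3];off={id(T):q[4:6],id(S):q[6:8]};r=[]
    for p,l,uv in pts: r+=list(proj(p,W(v,np.array(l)/1e3))+off[id(p)]-uv)
    c,s_=np.cos(v[2]),np.sin(v[2])
    for p,l,uv in base:
        a,b=l[0]/1e3+q[3],l[1]/1e3
        r+=list(proj(p,[v[0]+c*a-s_*b,v[1]+s_*a+c*b,l[2]])+off[id(p)]-uv)
    for p,a,b,uv in lines:
        A,B=[proj(p,W(v,np.array(k)/1e3))+off[id(p)] for k in(a,b)];d=(B-A)/np.linalg.norm(B-A);e=uv-A
        r.append(d[0]*e[1]-d[1]*e[0])
    return np.array(r+list(q[4:]/.7))
r=least_squares(f,[.486,.287,1.885,-.12,0,0,0,0],loss="soft_l1");q=r.x
print(q.round(4),np.degrees(q[2]));print(f(q).round(1))
q=q[:3];np.save("q.npy",q)
R,o=fr(q);print("R",R.round(3))
for n,l in(("knob up",(14,0,120)),("knob dn",(14,0,74)),("load",(-243,0,0))):print(n,W(q,np.array(l)/1e3).round(4))
```

```text
[ 0.4868  0.2883  1.8714 -0.1161 -0.0158  0.4914  0.6089 -0.1573] 107.22065049955843
[-1.  -0.3 -0.4 -1.7  0.4 -0.2  0.4  1.3  0.5 -0.1  0.1  0.2  1.9 -1.8
 -2.8 -0.6 -2.4  2.6  4.8 -1.2 -1.  -0.2  0.4  1.8  0.3  0.2 -0.5  0.3
 -0.5 -0.7  1.3 -0.   0.7  0.9 -0.2]
R [[-0.256 -0.955 -0.148]
 [ 0.827 -0.296  0.478]
 [-0.5   -0.     0.866]]
knob up [0.4654 0.3572 0.1629]
knob dn [0.4722 0.3352 0.1231]
load [0.5491 0.0873 0.1875]
```

Run:
```python
from h import *
T=vision.camera("top");S=vision.camera("scene")
for uv in((418,246),(590,218)):print("carton top",atz(T,uv,0).round(3))
r=silhouettes("carton",S)[0];
for x in(372,380,400,430,460):
    ys=np.nonzero(r["region"][:,x])[0];print(x,ys.min(),ys.max(),atz(S,(x,ys.max()),0).round(3),atz(S,(x,ys.min()),.28).round(3))
for uv in((185,262),(105,265),(180,215)):print("press",atz(T,uv,.03).round(3))
for p in(T,S):
  for r in silhouettes("flask_press",p)[:1]:print(r["score"],r["extent"])
o=status.get_obs();print(o["qpos"],o["time_s"])
```

```text
carton top [ 0.466 -0.311  0.   ]
carton top [ 0.469 -0.836  0.   ]
372 321 340 [ 0.513 -0.333  0.   ] [ 0.42  -0.399  0.28 ]
380 279 350 [ 0.511 -0.368  0.   ] [ 0.505 -0.324  0.28 ]
400 265 372 [ 0.513 -0.447  0.   ] [ 0.57 -0.32  0.28]
430 247 408 [ 0.511 -0.561  0.   ] [ 0.666 -0.32   0.28 ]
460 229 442 [ 0.512 -0.663  0.   ] [ 0.769 -0.32   0.28 ]
press [0.517 0.357 0.03 ]
press [0.544 0.584 0.03 ]
press [0.66  0.362 0.03 ]
[ 1.17042420e+00  2.99882885e-01  1.52100710e+00  2.43813791e-05
  1.32072853e+00 -6.66369545e-02] 2.25
```

```bash
cat >> fit.py <<'E'
q=np.load("q.npy") if __import__("os").path.exists("q.npy") else None
def goal(pos,R):
    o=status.get_obs();R0=Ro.from_euler("xyz",o["eef_rot"])
    s=R0.inv().apply(np.array(pos)-o["ee_pos"])/.5;w=(R0.inv()*Ro.from_matrix(R)).as_rotvec()/(np.pi/2)
    print("shift",s.round(4),"turn",w.round(4),"dist",np.linalg.norm(s)*.5,"ang",np.degrees(np.linalg.norm(w)*np.pi/2).round(1),"ee",o["ee_pos"].round(4),"q",o["qpos"].round(2),"t",o["time_s"])
def toolR(x,z):
    x=np.array(x,float);z=np.array(z,float);z/=np.linalg.norm(z);x-=z*(x@z);x/=np.linalg.norm(x);return np.c_[x,np.cross(z,x),z]
def tubeR(lean=0): # lean: tool tilted back from -tube z, nose in tool frame=(cos,0,sin)
    R,_=fr(q);c,s=np.cos(lean),np.sin(lean);return toolR(c*R[:,0]+s*R[:,2],-c*R[:,2]+s*R[:,0])
def pickR(ang,lean=0):
    n=np.array([np.cos(ang),np.sin(ang),0]);u=np.array([0,0,1.]);c,s=np.cos(lean),np.sin(lean);return toolR(c*n+s*u,-c*u+s*n)
E
python3 -c "
from fit import *
goal(W(q,[.014,0,.160]),tubeR())"
```

```text
shift [-0.6217 -0.0879 -0.0636] turn [ 0.156  -0.3084  0.5821] dist 0.3155542148128047 ang 60.9 ee [0.1802 0.5196 0.1658] q [ 1.17  0.3   1.52  0.    1.32 -0.07] t 2.25
```

```bash
python3 -m pendant '[-0.1,-0.015,-0.06,0.03,-0.05,0.1,-1, -0.622,-0.088,-0.064,0.156,-0.308,0.582,-1, -0.622,-0.088,-0.064,0.156,-0.308,0.582,-1, -0.622,-0.088,-0.064,0.156,-0.308,0.582,-1, -0.622,-0.088,-0.064,0.156,-0.308,0.582,-1, -0.622,-0.088,-0.064,0.156,-0.308,0.582,-1, -0.622,-0.088,-0.064,0.156,-0.308,0.582,-1, -0.622,-0.088,-0.064,0.156,-0.308,0.582,-1, -0.622,-0.088,-0.064,0.156,-0.308,0.582,-1, -0.622,-0.088,-0.064,0.156,-0.308,0.582,-1, -0.622,-0.088,-0.064,0.156,-0.308,0.582,-1, -0.622,-0.088,-0.064,0.156,-0.308,0.582,-1]' 20
python3 - <<'E'
from fit import *
goal(W(q,[.014,0,.120]),tubeR());R,o=fr(q)
o_=status.get_obs();print("tube frame",R.T@(o_["ee_pos"]-o)*1000)
T=vision.camera("top");S=vision.camera("scene")
a=cv2.resize(T["pixels"][215:295,140:240,::-1],(400,320));b=cv2.resize(S["pixels"][130:210,190:290,::-1],(400,320))
for p,im,c in((T,a,(140,215)),(S,b,(190,130))):
    u=(proj(p,o_["ee_pos"])-c+.5)*4;cv2.circle(im,tuple(u.astype(int)),3,(0,0,255),1)
cv2.imwrite("pics/k1.png",np.hstack([a,b]))
E
```

```text
time_s: 3.45
ee_pos: [0.4591, 0.3765, 0.1984]
eef_rot: [3.141, 0.522, 1.873]
force: [-0.5, 0.7, 0.2]
grip_width: 0.0016
grip_force: 0.0
shift [0.0001 0.0004 0.0818] turn [ 0.0006 -0.0009  0.0008] dist 0.04088730920620878 ang 0.1 ee [0.4591 0.3765 0.1984] q [ 0.85  0.57  1.15 -0.44  1.69  0.55] t 3.45
tube frame [ 13.88264162   0.24467624 160.88640868]
```

View pics/k1.png

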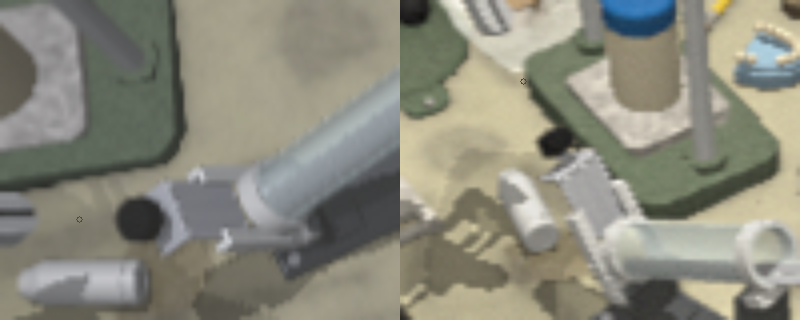

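The crop shows the knob clear of anything, but the gripper doesn't appear at the red TCP mark at top (160,270). I'll look wider.

Run:
```python
from fit import *
T=vision.camera("top");S=vision.camera("scene");o_=status.get_obs();ims=[]
for p,c in((T,(40,180)),(S,(100,20))):
    im=cv2.resize(p["pixels"][c[1]:c[1]+200,c[0]:c[0]+200,::-1],(400,400))
    R0=Ro.from_euler("xyz",o_["eef_rot"])
    for d in(0,-.1,-.2):
        u=(proj(p,o_["ee_pos"]+R0.apply([0,0,d]))-c+.5)*2;cv2.circle(im,tuple(u.astype(int)),3,(0,0,255),1)
    ims.append(im)
cv2.imwrite("pics/k2.png",np.hstack(ims))
```

```text
(no output)
```

View pics/k2.png

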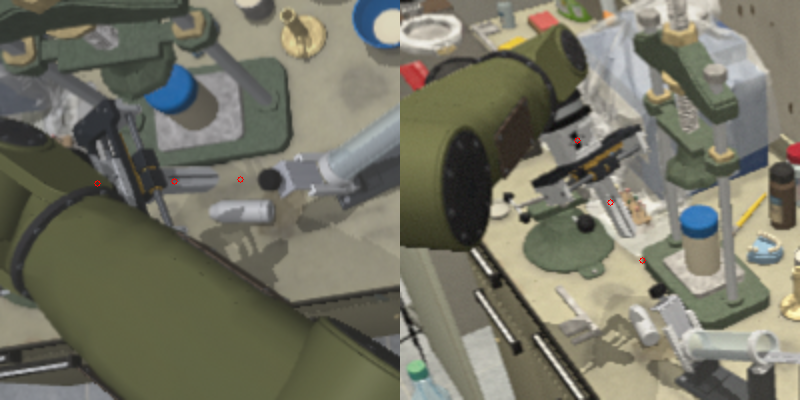

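Picture: the fingertips show at top crop (218,180), about 30 mm short of the reported TCP dot at (240,180). I'll advance gently and watch the force.

```bash
python3 -m pendant '[0,0,0.02,0,0,0,-1,0,0,0.04,0,0,0,-1,0,0,0.06,0,0,0,-1,0,0,0.07,0,0,0,-1,0,0,0.08,0,0,0,-1,0,0,0.09,0,0,0,-1,0,0,0.09,0,0,0,-1]'; python3 -m pendant '[0,0,0.01,0,0,0,-1,0,0,0.02,0,0,0,-1,0,0,0.03,0,0,0,-1,0,0,0.04,0,0,0,-1]'
python3 - <<'E'
from fit import *
o=status.get_obs();R,t=fr(q);print("tube",R.T@(o["ee_pos"]-t)*1000,"F tube",R.T@o["force"],o["grip_width"])
E
```

```text
time_s: 4.35
ee_pos: [0.4662, 0.3543, 0.1582]
eef_rot: [-3.14, 0.523, 1.872]
force: [-0.5, 0.1, -0.1]
grip_width: 0.0004
grip_force: 0.0
time_s: 4.75
ee_pos: [0.4692, 0.3449, 0.141]
eef_rot: [-3.141, 0.523, 1.872]
force: [-0.3, -0.0, 0.5]
grip_width: 0.0002
grip_force: 0.0
tube [ 1.38389412e+01 -4.31918346e-02  9.46060739e+01] F tube [-0.18127897  0.34433402  0.43192851] 0.00024399958932132682
```

```bash
python3 -m pendant '[0,0,0.01,0,0,0,-1,0,0,0.015,0,0,0,-1,0,0,0.02,0,0,0,-1,0,0,0.02,0,0,0,-1]'
python3 - <<'E'
from fit import *
o=status.get_obs();R,t=fr(q);print("tube",R.T@(o["ee_pos"]-t)*1000,"F tube",R.T@o["force"],o["grip_width"])
T=vision.camera("top");S=vision.camera("scene");ims=[]
for p,c in((T,(130,225)),(S,(180,100))):
    k=4;im=cv2.resize(p["pixels"][c[1]:c[1]+100,c[0]:c[0]+100,::-1],(400,400),interpolation=cv2.INTER_CUBIC)
    R0=Ro.from_euler("xyz",o["eef_rot"])
    for d in(0,-.05,-.1):
        u=(proj(p,o["ee_pos"]+R0.apply([0,0,d]))-c+.5)*4;cv2.circle(im,tuple(u.astype(int)),3,(0,0,255),1)
    u=(proj(p,W(q,[.014,0,.12]))-c+.5)*4;cv2.circle(im,tuple(u.astype(int)),3,(255,0,0),1)
    ims.append(im)
cv2.imwrite("pics/k3.png",np.hstack(ims))
E
```

```text
time_s: 5.15
ee_pos: [0.4707, 0.3402, 0.1326]
eef_rot: [-3.141, 0.523, 1.872]
force: [0.6, -0.5, -0.2]
grip_width: 0.0005
grip_force: 0.0
tube [ 1.38069870e+01 -2.51488024e-02  8.48186494e+01] F tube [-0.49157441 -0.4530738  -0.50595009] 0.0005392766449882434
```

View pics/k3.png

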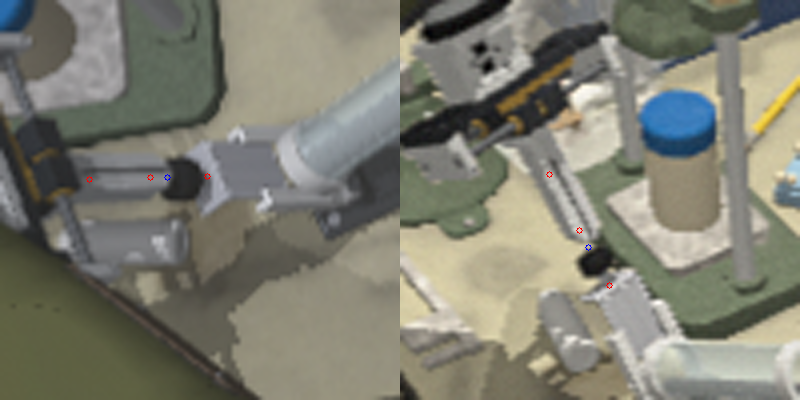

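Picture: the fingertips have just reached the knob (top crop (170,178)), in line with it, while the reported TCP is about 35 mm farther on. So the true tips lie about 35 mm behind the reported TCP along the tool's z. I'll keep pushing and watch the force.

```bash
python3 -m pendant '[0,0,0.01,0,0,0,-1,0,0,0.02,0,0,0,-1]'; python3 -m pendant '[0,0,0.01,0,0,0,-1,0,0,0.02,0,0,0,-1,0,0,0.03,0,0,0,-1,0,0,0.04,0,0,0,-1,0,0,0.05,0,0,0,-1]'
python3 - <<'E'
from fit import *
o=status.get_obs();R,t=fr(q);print("tube",R.T@(o["ee_pos"]-t)*1000,"F tube",R.T@o["force"],o["grip_width"])
E
```

```text
time_s: 5.45
ee_pos: [0.4722, 0.3355, 0.1239]
eef_rot: [-3.141, 0.523, 1.872]
force: [0.3, 0.8, -0.1]
grip_width: 0.0003
grip_force: 0.0
time_s: 5.95
ee_pos: [0.4759, 0.3235, 0.1021]
eef_rot: [-3.141, 0.523, 1.872]
force: [-0.9, 1.3, 2.0]
grip_width: 0.0004
grip_force: 1.1
tube [ 1.38488352e+01 -1.19746086e-02  4.96838165e+01] F tube [0.25557776 0.5178729  2.51261054] 0.0003632839623347755
```

```bash
python3 -m pendant '[0,0,0.01,0,0,0,-1,0,0,0.015,0,0,0,-1]'; python3 -m pendant '[0,0,0.004,0,0,0,-1,0,0,0.006,0,0,0,-1]';python3 -m pendant '[0,0,0.004,0,0,0,-1,0,0,0.006,0,0,0,-1]'
python3 - <<'E'
from fit import *
o=status.get_obs();R,t=fr(q);print("tube",R.T@(o["ee_pos"]-t)*1000,"F tube",R.T@o["force"],o["grip_width"])
T=vision.camera("top")
b=(165,240,215,285);im=T["pixels"][b[1]:b[3],b[0]:b[2]].max(2);n,l,s,c=cv2.connectedComponentsWithStats((im<60).astype(np.uint8));print([(c[i]+b[:2],s[i,4]) for i in range(1,n) if s[i,4]>15])
for z in(66,76,86,112):print(z,proj(T,W(q,[.014,0,z/1e3])))
E
```

```text
time_s: 6.15
ee_pos: [0.477, 0.3198, 0.0955]
eef_rot: [-3.141, 0.523, 1.872]
force: [-1.1, 1.3, 1.2]
grip_width: 0.0005
grip_force: 1.1
time_s: 6.35
ee_pos: [0.4774, 0.3186, 0.0932]
eef_rot: [-3.141, 0.523, 1.872]
force: [-1.9, 0.2, 1.0]
grip_width: 0.0002
grip_force: 1.0
time_s: 6.55
ee_pos: [0.4779, 0.3172, 0.0907]
eef_rot: [-3.141, 0.523, 1.872]
force: [-1.6, 4.4, 6.3]
grip_width: 0.0007
grip_force: 4.2
tube [13.8683232  -0.08879303 36.5117282 ] F tube [0.88114984 0.19718117 7.72905482] 0.0006787660753287502
[(array([183.86206897, 246.93103448]), np.int32(29)), (array([187.04347826, 270.13043478]), np.int32(46))]
66 [186.51443806 268.43803745]
76 [183.81410068 268.5133715 ]
86 [181.07704439 268.58967501]
112 [173.78349352 268.79273376]
```

```bash
python3 -m pendant '[0,0,0.003,0,0,0,-1,0,0,0.004,0,0,0,-1,0,0,0.004,0,0,0,-1]'
python3 - <<'E'
from fit import *
o=status.get_obs();R,t=fr(q);print("tube",R.T@(o["ee_pos"]-t)*1000,"F tube",R.T@o["force"])
E
```

```text
time_s: 6.9
ee_pos: [0.4781, 0.3172, 0.0905]
eef_rot: [3.14, 0.522, 1.871]
force: [-7.9, 5.3, 13.5]
grip_width: 0.0003
grip_force: 7.8
tube [13.90175539 -0.3071643  36.35905283] F tube [-0.31702245  5.96686985 15.41131436]
```

Gate is on its stop: force rises to 15 N and the knob matches the down position in the picture. The tip offset comes to about 37 mm. Next is cartridge A, so retreat and go above it.

```bash
cat >> fit.py <<'E'
D=.037 # true fingertip lies D behind the reported TCP
def tip(p,R): return np.array(p)+D*R[:,2]
def state():
    o=status.get_obs();R=Ro.from_euler("xyz",o["eef_rot"]).as_matrix();tp=o["ee_pos"]-D*R[:,2];Rt,t=fr(q)
    print("tip",tp.round(4),"tube",(Rt.T@(tp-t)*1000).round(1),"F",o["force"].round(1),"w",round(o["grip_width"],4),round(o["grip_force"],1),"q",o["qpos"].round(2),"t",o["time_s"])
E
python3 -m pendant '[0,0,-0.1,0,0,0,-1,0,0,-0.16,0,0,0,-0.5,0,0,-0.2,0,0,0,0.1]' ; python3 -c "
from fit import *
state();R=pickR(np.radians(81));goal(tip([.4643,.4323,.10],R),R)"
```

```text
time_s: 7.2
ee_pos: [0.4634, 0.3651, 0.1778]
eef_rot: [3.139, 0.522, 1.871]
force: [-0.7, 0.0, 0.1]
grip_width: 0.013
grip_force: 0.0
tip [0.4579 0.3827 0.2099] tube [ 13.6  -0.4 174. ] F [-0.7  0.   0.1] w 0.013 0.0 q [ 0.83  0.57  1.2  -0.45  1.64  0.56] t 7.2
shift [0.2253 0.0411 0.1354] turn [0.0773 0.3261 0.2847] dist 0.13301365680162683 ang 39.6 ee [0.4634 0.3651 0.1778] q [ 0.83  0.57  1.2  -0.45  1.64  0.56] t 7.2
```

```bash
python3 -m pendant '[0.1,0.02,0,0.02,0.08,0.07,0.1,0.225,0.041,0.05,0.05,0.2,0.16,0.1,0.225,0.041,0.135,0.077,0.326,0.285,0.1,0.225,0.041,0.135,0.077,0.326,0.285,0.1,0.225,0.041,0.135,0.077,0.326,0.285,0.1,0.225,0.041,0.135,0.077,0.326,0.285,0.1,0.225,0.041,0.135,0.077,0.326,0.285,0.1]'
python3 - <<'E'
from fit import *
state();R=pickR(np.radians(81));goal(tip([.4643,.4323,.003],R),R)
o=status.get_obs();R0=Ro.from_euler("xyz",o["eef_rot"]);T=vision.camera("top");S=vision.camera("scene");ims=[]
for p,c in((T,(120,225)),(S,(160,100))):
    im=cv2.resize(p["pixels"][c[1]:c[1]+100,c[0]:c[0]+100,::-1],(400,400),interpolation=cv2.INTER_CUBIC)
    for d in(0,-.037,-.056,-.1):
        u=(proj(p,o["ee_pos"]+R0.apply([0,0,d]))-c+.5)*4;cv2.circle(im,tuple(u.astype(int)),3,(0,0,255),1)
    ims.append(im)
cv2.imwrite("pics/a1.png",np.hstack(ims))
E
```

```text
time_s: 7.9
ee_pos: [0.4643, 0.4308, 0.0613]
eef_rot: [-3.142, 0.004, 1.414]
force: [0.2, -0.4, -0.3]
grip_width: 0.0513
grip_force: 0.0
tip [0.4643 0.4309 0.0983] tube [107.6 -20.8  99.4] F [ 0.2 -0.4 -0.3] w 0.0513 0.0 q [ 0.69  0.58  1.37 -0.    1.19  0.85] t 7.9
shift [ 0.0037 -0.0005  0.1907] turn [-0.0001  0.0023  0.0004] dist 0.09534922374795404 ang 0.2 ee [0.4643 0.4308 0.0613] q [ 0.69  0.58  1.37 -0.    1.19  0.85] t 7.9
```

View pics/a1.png

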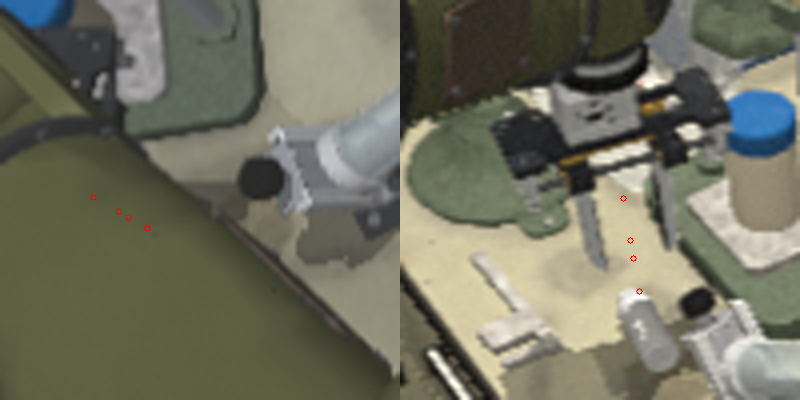

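Picture: the fingertip midpoint at scene crop (637,258) sits on the mark 37 mm behind the reported TCP, confirming the offset. Cartridge A is directly below at (648,330). Descending.

```bash
python3 -m pendant '[0.004,0,0.07,0,0.002,0,0.1,0.004,0,0.13,0,0.002,0,0.1,0.004,0,0.17,0,0.002,0,0.1,0.004,0,0.17,0,0.002,0,0.1]'; python3 -m pendant '[0,0,0.01,0,0,0,0.1,0,0,0.018,0,0,0,0.1,0,0,0.018,0,0,0,0.1]'; python3 -c "
from fit import *
state()"
```

```text
time_s: 8.4
ee_pos: [0.4625, 0.4322, -0.0271]
eef_rot: [-3.138, 0.004, 1.415]
force: [-0.4, 0.6, -0.1]
grip_width: 0.0518
grip_force: 0.0
time_s: 8.7
ee_pos: [0.4644, 0.433, -0.0326]
eef_rot: [-3.141, -0.001, 1.413]
force: [0.6, -0.7, -1.6]
grip_width: 0.0517
grip_force: 0.0
tip [0.4644 0.433  0.0044] tube [156.2 -21.5  19.1] F [ 0.6 -0.7 -1.6] w 0.0517 0.0 q [0.69 0.7  1.42 0.   1.02 0.85] t 8.7
```

```bash
python3 -m pendant '[0,0,0,0,0,0,-0.6,0,0,0,0,0,0,-0.6,0,0,0,0,0,0,-0.6,0,0,0,0,0,0,-0.6]' 25;  python3 -m pendant '[0,0,-0.05,0,0,0,-0.6,0,0,-0.15,0,0,0,-0.6,0,0,-0.25,0,0,0,-0.6,0,0,-0.35,0,0,0,-0.6,0,0,-0.44,0,0,0,-0.6,0,0,-0.44,0,0,0,-0.6]'
python3 - <<'E'
from fit import *
state()
# axis is g above true tip: held with tip 4.4mm above counter, axis 16 mm
R=tubeR()
goal(tip(W(q,[-.243,0,.05])+.0116*R[:,2],R),R)
for n in("scene","top"):
    p=vision.camera(n)
    for r in silhouettes("cartridge_1",p):
        ys,xs=np.nonzero(r["region"]);print(n,round(r["score"],2),xs.mean().round(1),ys.mean().round(1))
E
```

```text
time_s: 9.1
ee_pos: [0.4644, 0.4329, -0.0327]
eef_rot: [-3.141, -0.001, 1.413]
force: [-0.0, -0.1, 1.8]
grip_width: 0.0312
grip_force: 25.0
time_s: 9.7
ee_pos: [0.4661, 0.4339, 0.1942]
eef_rot: [3.136, -0.009, 1.413]
force: [0.3, -0.5, -1.9]
grip_width: 0.031
grip_force: 25.0
tip [0.4658 0.4336 0.2312] tube [ 43.  -23.  215.5] F [ 0.3 -0.5 -1.9] w 0.031 25.0 q [0.69 0.47 1.22 0.   1.44 0.85] t 9.7
shift [-0.6574  0.2722  0.0066] turn [-0.0714 -0.3322 -0.2865] dist 0.35576440672424386 ang 40.0 ee [0.4661 0.4339 0.1942] q [0.69 0.47 1.22 0.   1.44 0.85] t 9.7
scene 0.86 309.9 294.2
scene 0.63 400.8 420.2
scene 0.51 213.2 129.1
top 0.77 500.6 244.3
top 0.63 448.5 257.7
top 0.59 353.5 258.2
top 0.16 242.6 249.5
```

```bash
python3 -m pendant '[-0.08,0,-0.04,0,0,0,-0.6,-0.17,0,-0.08,-0.01,-0.04,-0.03,-0.6,-0.26,0.02,-0.08,-0.02,-0.09,-0.08,-0.6,-0.35,0.05,-0.08,-0.035,-0.16,-0.14,-0.6,-0.44,0.11,-0.08,-0.05,-0.23,-0.2,-0.6,-0.52,0.17,-0.08,-0.06,-0.29,-0.25,-0.6,-0.6,0.23,-0.06,-0.071,-0.332,-0.286,-0.6,-0.657,0.272,-0.03,-0.071,-0.332,-0.286,-0.6,-0.657,0.272,0.007,-0.071,-0.332,-0.286,-0.6,-0.657,0.272,0.007,-0.071,-0.332,-0.286,-0.6,-0.657,0.272,0.007,-0.071,-0.332,-0.286,-0.6]'
python3 - <<'E'
from fit import *
state();R=tubeR();goal(tip(W(q,[-.243,0,.003])+.0116*R[:,2],R),R)
T=vision.camera("top");S=vision.camera("scene");ims=[]
for p,c in((T,(215,180)),(S,(245,120))):
    im=cv2.resize(p["pixels"][c[1]:c[1]+100,c[0]:c[0]+100,::-1],(400,400),interpolation=cv2.INTER_CUBIC)
    for x in(.042,0,-.042):
        u=(proj(p,W(q,[-.243+x,0,.05]))-c+.5)*4;cv2.circle(im,tuple(u.astype(int)),3,(0,0,255),1)
    ims.append(im)
cv2.imwrite("pics/l1.png",np.hstack(ims))
E
```

```text
time_s: 11.0
ee_pos: [0.5467, 0.0869, 0.1825]
eef_rot: [-3.128, 0.527, 1.878]
force: [0.0, 0.1, -0.3]
grip_width: 0.0315
grip_force: 25.0
tip [0.5416 0.1048 0.2144] tube [-240.     1.9   32.8] F [ 0.   0.1 -0.3] w 0.0315 25.0 q [ 0.37  0.34  1.53 -0.54  1.36  0.21] t 11.0
shift [-0.0054  0.0055  0.0828] turn [-0.0068  0.0023  0.0035] dist 0.04160520853970192 ang 0.7 ee [0.5467 0.0869 0.1825] q [ 0.37  0.34  1.53 -0.54  1.36  0.21] t 11.0
```

View pics/l1.png

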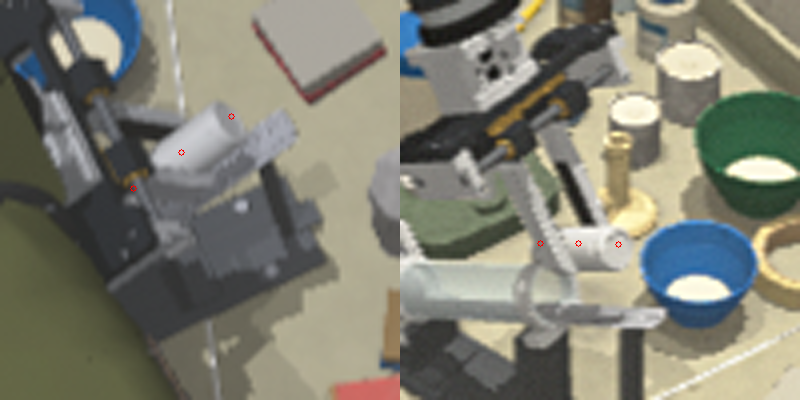

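Picture: the cartridge hangs over the trough, parallel to it, tail uphill, on the projected marks (scene crop (578,243)). Lowering.

```bash
python3 -m pendant '[-0.003,0.005,0.03,-0.006,0.002,0.003,-0.6,-0.005,0.006,0.06,-0.007,0.002,0.004,-0.6,-0.005,0.006,0.075,-0.007,0.002,0.004,-0.6,-0.005,0.006,0.08,-0.007,0.002,0.004,-0.6,-0.005,0.006,0.08,-0.007,0.002,0.004,-0.6]'; python3 -c "
from fit import *
state();R=tubeR();goal(tip(W(q,[-.243,0,0])+.0116*R[:,2],R),R)"
```

```text
time_s: 11.6
ee_pos: [0.5562, 0.0665, 0.15]
eef_rot: [3.138, 0.524, 1.869]
force: [0.1, -0.3, -0.6]
grip_width: 0.0314
grip_force: 25.0
tip [0.5507 0.0842 0.182 ] tube [-243.3   -0.6   -6.5] F [ 0.1 -0.3 -0.6] w 0.0314 25.0 q [ 0.33  0.36  1.58 -0.55  1.27  0.22] t 11.6
shift [ 0.0006 -0.0014  0.0103] turn [ 0.0013  0.0003 -0.0013] dist 0.005199010942979274 ang 0.2 ee [0.5562 0.0665 0.15  ] q [ 0.33  0.36  1.58 -0.55  1.27  0.22] t 11.6
```

```bash
python3 -m pendant '[0,-0.001,0.003,0,0,0,-0.6,0,-0.001,0.006,0,0,0,-0.6,0,-0.001,0.006,0,0,0,-0.6]'; python3 -c "
from fit import *
state();"; python3 -m pendant '[0,0,0.002,0,0,0,-0.6,0,0,0.004,0,0,0,-0.6,0,0,0.004,0,0,0,-0.6]'; python3 -c "
from fit import *
state();"
```

```text
time_s: 11.9
ee_pos: [0.5562, 0.0651, 0.1478]
eef_rot: [3.137, 0.524, 1.869]
force: [-4.4, 3.9, 3.6]
grip_width: 0.0315
grip_force: 25.0
tip [0.5507 0.0828 0.1799] tube [-2.433e+02 -2.000e-01 -9.000e+00] F [-4.4  3.9  3.6] w 0.0315 25.0 q [ 0.33  0.36  1.58 -0.55  1.26  0.22] t 11.9
time_s: 12.2
ee_pos: [0.5563, 0.065, 0.1475]
eef_rot: [3.136, 0.523, 1.868]
force: [-15.2, 11.5, 19.4]
grip_width: 0.0315
grip_force: 25.0
tip [0.5507 0.0826 0.1796] tube [-2.433e+02 -2.000e-01 -9.300e+00] F [-15.2  11.5  19.4] w 0.0315 25.0 q [ 0.33  0.36  1.59 -0.55  1.26  0.22] t 12.2
```

Contact came about 2 mm high with an 11 N sideways force towards tube +y, so it sits on a side strip. I'll lift, shift 2 mm to +y (tool -y) and lower again.

```bash
python3 -m pendant '[0,0,-0.01,0,0,0,-0.6,0,-0.005,-0.012,0,0,0,-0.6,0,-0.005,-0.008,0,0,0,-0.6,0,-0.005,-0.003,0,0,0,-0.6,0,-0.005,-0.003,0,0,0,-0.6]'; python3 -c "
from fit import *
state();R,_=fr(q);print(R.T@status.get_obs()['force'])"; python3 -m pendant '[0,0,0.002,0,0,0,-0.6,0,0,0.003,0,0,0,-0.6,0,0,0.003,0,0,0,-0.6]'; python3 -c "
from fit import *
state();R,_=fr(q);print(R.T@status.get_obs()['force'])"
```

```text
time_s: 12.7
ee_pos: [0.5538, 0.0638, 0.147]
eef_rot: [3.138, 0.524, 1.868]
force: [-4.9, 5.5, 8.4]
grip_width: 0.0315
grip_force: 25.0
tip [0.5482 0.0815 0.1791] tube [-243.4    2.5   -9.9] F [-4.9  5.5  8.4] w 0.0315 25.0 q [ 0.33  0.36  1.59 -0.55  1.26  0.22] t 12.7
[ 1.65683129  3.01689084 10.60833565]
time_s: 13.0
ee_pos: [0.5539, 0.0638, 0.147]
eef_rot: [3.137, 0.523, 1.868]
force: [-14.6, 10.7, 20.4]
grip_width: 0.0312
grip_force: 25.0
tip [0.5483 0.0814 0.179 ] tube [-243.4    2.4  -10. ] F [-14.6  10.7  20.4] w 0.0312 25.0 q [ 0.33  0.36  1.59 -0.55  1.26  0.22] t 13.0
[ 2.43184931 10.80688705 24.93184733]
```

```bash
python3 -m pendant '[0,0,-0.01,0,0,0,-0.6,0,-0.004,-0.01,0,0,0,-0.6,0,-0.004,-0.007,0,0,0,-0.6,0,-0.004,-0.005,0,0,0,-0.6,0,-0.004,-0.003,0,0,0,-0.6,0,-0.004,-0.003,0,0,0,-0.6]'; python3 -c "
from fit import *
state();R,_=fr(q);print(R.T@status.get_obs()['force'])"
```

```text
time_s: 13.6
ee_pos: [0.5528, 0.0637, 0.1475]
eef_rot: [3.135, 0.524, 1.868]
force: [-0.5, 7.6, 8.9]
grip_width: 0.031
grip_force: 25.0
tip [0.5471 0.0813 0.1795] tube [-243.5    3.6   -9.5] F [-0.5  7.6  8.9] w 0.031 25.0 q [ 0.33  0.35  1.6  -0.55  1.25  0.22] t 13.6
[ 1.95491292 -1.81170077 11.38993146]
```

Sideways force flips sign between y = 2.5 and 3.6 mm, and contact is lowest near 2.2. The trough centre is therefore at about y = 2.2 mm. Setting it there and releasing.

```bash
python3 -m pendant '[0,0,-0.01,0,0,0,-0.6,0,0.003,-0.008,0,0,0,-0.6,0,0.003,-0.003,0,0,0,-0.6,0,0.003,-0.002,0,0,0,-0.6]'; python3 -c "
from fit import *
state();R,_=fr(q);print(R.T@status.get_obs()['force'])";  python3 -m pendant '[0,0,0,0,0,0,-0.1,0,0,0,0,0,0,0.1,0,0,0,0,0,0,0.1,0,0,0,0,0,0,0.1,0,0,0,0,0,0,0.1,0,0,0,0,0,0,0.1,0,0,0,0,0,0,0.1,0,0,0,0,0,0,0.1]';python3 - <<'E'
from fit import *
for n in("scene","top"):
    p=vision.camera(n)
    for r in silhouettes("cartridge_1",p):
        ys,xs=np.nonzero(r["region"]);print(n,round(r["score"],2),xs.mean().round(1),ys.mean().round(1),len(xs))
    for x in(-.042,-.126,-.243):print(x,proj(p,W(q,[x,0,0])).round(1))
state()
E
```

```text
time_s: 14.0
ee_pos: [0.5533, 0.0638, 0.1472]
eef_rot: [3.139, 0.524, 1.869]
force: [-1.7, 3.2, 4.3]
grip_width: 0.0311
grip_force: 25.0
tip [0.5477 0.0815 0.1792] tube [-243.3    3.    -9.8] F [-1.7  3.2  4.3] w 0.0311 25.0 q [ 0.33  0.35  1.59 -0.55  1.26  0.22] t 14.0
[0.91923251 0.70692559 5.44363719]
time_s: 14.8
ee_pos: [0.5532, 0.064, 0.1475]
eef_rot: [3.139, 0.524, 1.869]
force: [0.2, -0.7, 0.4]
grip_width: 0.0514
grip_force: 0.0
scene 0.73 309.7 293.6 300
scene 0.66 400.7 420.6 483
scene 0.63 355.4 373.0 405
-0.042 [254.1 193.6]
-0.126 [270.7 194.2]
-0.243 [296.2 195.2]
top 0.81 354.1 258.2 308
top 0.66 501.0 244.8 318
top 0.61 448.5 257.4 310
-0.042 [217.4 257.9]
-0.126 [239.1 242.3]
-0.243 [271.3 219.1]
tip [0.5477 0.0816 0.1795] tube [-243.3    3.    -9.4] F [ 0.7  0.1 -0.5] w 0.0517 0.0 q [ 0.33  0.35  1.59 -0.55  1.26  0.22] t 15.0
```

```bash
python3 -m pendant '[0,0,-0.1,0,0,0,0.1,0,0,-0.2,0,0,0,0.1,0,0,-0.3,0,0,0,0.1]' >/dev/null
cat > prof.py <<'E'
from fit import *
for n in("scene","top"):
    p=vision.camera(n);a=cv2.imread(f"pics/{n}0.png")[:,:,::-1].astype(float);b=p["pixels"].astype(float)
    print(n,[(x,*[int(np.mean([cv2.getRectSubPix(i.mean(2).astype(np.float32),(3,3),tuple(map(float,proj(p,W(q,[x/1e3,.002,z/1e3]))))).mean() for z in(-8,0,8)])) for i in(a,b)]) for x in range(-285,0,12)])
state()
R=pickR(np.radians(74));goal(tip([.456,-.119,.15],R),R)
E
python3 prof.py
```

```text
scene [(-285, 158, 164), (-273, 180, 187), (-261, 178, 184), (-249, 173, 180), (-237, 169, 175), (-225, 170, 177), (-213, 181, 187), (-201, 176, 182), (-189, 173, 180), (-177, 159, 164), (-165, 165, 167), (-153, 175, 174), (-141, 161, 166), (-129, 163, 169), (-117, 163, 169), (-105, 163, 163), (-93, 163, 157), (-81, 162, 158), (-69, 159, 158), (-57, 157, 157), (-45, 155, 154), (-33, 153, 153), (-21, 151, 152), (-9, 150, 151)]
top [(-285, 156, 167), (-273, 157, 168), (-261, 157, 168), (-249, 157, 167), (-237, 157, 168), (-225, 157, 168), (-213, 158, 168), (-201, 157, 168), (-189, 158, 168), (-177, 147, 154), (-165, 170, 164), (-153, 158, 159), (-141, 146, 155), (-129, 146, 155), (-117, 146, 155), (-105, 145, 154), (-93, 145, 154), (-81, 145, 153), (-69, 144, 157), (-57, 144, 160), (-45, 143, 110), (-33, 143, 66), (-21, 142, 76), (-9, 142, 83)]
tip [0.5257 0.1559 0.3151] tube [-244.1    2.   146.8] F [ 0.5 -0.5 -0.5] w 0.0517 0.0 q [ 0.47  0.28  1.37 -0.52  1.57  0.19] t 15.4
shift [-0.2189 -0.3012  0.5146] turn [0.1036 0.321  0.3596] dist 0.31759115486657963 ang 44.4 ee [0.5315 0.1384 0.2831] q [ 0.47  0.28  1.37 -0.52  1.57  0.19] t 15.4
```

A's nose end now darkens the tube from x ≈ -95 to 0 in the scene profile and the trough is empty, so the first cartridge is at the gate. Now cartridge B.

```bash
python3 - <<'E'
import numpy as np
q=np.load("q.npy");q[:2]+=.0025*np.array([-.955,-.296]);np.save("q.npy",q)
E
python3 -m pendant '[-0.04,-0.06,0.05,0.02,0.05,0.05,0.1,-0.08,-0.11,0.12,0.03,0.11,0.12,0.1,-0.12,-0.16,0.21,0.05,0.17,0.19,0.1,-0.16,-0.22,0.31,0.07,0.23,0.26,0.1,-0.219,-0.301,0.42,0.104,0.321,0.36,0.1,-0.219,-0.301,0.515,0.104,0.321,0.36,0.1,-0.219,-0.301,0.515,0.104,0.321,0.36,0.1,-0.219,-0.301,0.515,0.104,0.321,0.36,0.1,-0.219,-0.301,0.515,0.104,0.321,0.36,0.1]'; python3 -c "
from fit import *
state();R=pickR(np.radians(74));goal(tip([.455,-.120,.004],R),R)"
```

```text
time_s: 16.3
ee_pos: [0.4531, -0.1225, 0.1087]
eef_rot: [-3.134, 0.006, 1.287]
force: [-0.1, 0.1, -0.1]
grip_width: 0.0514
grip_force: 0.0
tip [ 0.4535 -0.1224  0.1457] tube [-371.   150.9 -122.2] F [-0.1  0.1 -0.1] w 0.0514 0.0 q [-0.34  0.19  1.8  -0.01  1.16 -0.05] t 16.3
shift [0.0077 0.0045 0.2833] turn [-0.005   0.004  -0.0028] dist 0.14170727072202755 ang 0.6 ee [ 0.4531 -0.1225  0.1087] q [-0.34  0.19  1.8  -0.01  1.16 -0.05] t 16.3
```

```bash
python3 -m pendant '[0.006,0.004,0.08,-0.005,0.004,-0.003,0.1,0.007,0.004,0.17,-0.005,0.004,-0.003,0.1,0.007,0.004,0.24,-0.005,0.004,-0.003,0.1,0.007,0.004,0.27,-0.005,0.004,-0.003,0.1,0.007,0.004,0.28,-0.005,0.004,-0.003,0.1,0.007,0.004,0.283,-0.005,0.004,-0.003,0.1]'; python3 -m pendant '[0,0,0,0,0,0,-0.6,0,0,0,0,0,0,-0.6,0,0,0,0,0,0,-0.6,0,0,0,0,0,0,-0.6]' 25; python3 -c "
from fit import *
state()"
```

```text
time_s: 16.9
ee_pos: [0.4558, -0.1196, -0.032]
eef_rot: [3.14, 0.0, 1.294]
force: [-0.5, 0.3, 0.0]
grip_width: 0.0521
grip_force: 0.0
time_s: 17.3
ee_pos: [0.4556, -0.1203, -0.0319]
eef_rot: [3.139, -0.0, 1.293]
force: [-0.8, 1.9, 6.8]
grip_width: 0.0316
grip_force: 25.0
tip [ 0.4555 -0.1202  0.0051] tube [-299.5  148.3 -243.3] F [-0.8  1.9  6.8] w 0.0316 25.0 q [-0.34  0.4   1.91  0.    0.83 -0.06] t 17.3
```

```bash
python3 -m pendant '[0,0,-0.05,0,0,0,-0.6,0,0,-0.14,0,0,0,-0.6,0,0,-0.24,0,0,0,-0.6,0,0,-0.34,0,0,0,-0.6,0,0,-0.43,0,0,0,-0.6,0,0,-0.5,0,0,0,-0.6,0,0,-0.5,0,0,0,-0.6]'; python3 -c "
from fit import *
state();R=tubeR();goal(tip(W(q,[-.245,0,.035]),R),R)"
```

```text
time_s: 18.0
ee_pos: [0.4564, -0.1207, 0.2221]
eef_rot: [3.133, 0.001, 1.293]
force: [0.3, -0.0, -0.7]
grip_width: 0.0314
grip_force: 25.0
tip [ 0.4561 -0.1206  0.2591] tube [-426.9  147.8  -23.5] F [ 0.3 -0.  -0.7] w 0.0314 25.0 q [-0.34  0.08  1.65 -0.    1.4  -0.06] t 18.0
shift [0.4435 0.0624 0.0709] turn [-0.0912 -0.322  -0.361 ] dist 0.22671303372689144 ang 44.3 ee [ 0.4564 -0.1207  0.2221] q [-0.34  0.08  1.65 -0.    1.4  -0.06] t 18.0
```

```bash
python3 -m pendant '[0.05,0.01,-0.05,-0.01,-0.04,-0.04,-0.6,0.13,0.02,-0.08,-0.03,-0.1,-0.11,-0.6,0.2,0.03,-0.08,-0.045,-0.16,-0.18,-0.6,0.28,0.045,-0.06,-0.06,-0.22,-0.25,-0.6,0.36,0.055,-0.03,-0.08,-0.28,-0.32,-0.6,0.43,0.062,0,-0.091,-0.322,-0.361,-0.6,0.4435,0.0624,0.05,-0.091,-0.322,-0.361,-0.6,0.4435,0.0624,0.0709,-0.091,-0.322,-0.361,-0.6,0.4435,0.0624,0.0709,-0.091,-0.322,-0.361,-0.6,0.4435,0.0624,0.0709,-0.091,-0.322,-0.361,-0.6]'; python3 -c "
from fit import *
state();R=tubeR();goal(tip(W(q,[-.243,0,-.006]),R),R)"
```

```text
time_s: 19.0
ee_pos: [0.5459, 0.0835, 0.1827]
eef_rot: [-3.135, 0.519, 1.873]
force: [0.3, -0.2, -0.8]
grip_width: 0.0318
grip_force: 25.0
tip [0.5406 0.1011 0.2149] tube [-243.1    1.4   31.6] F [ 0.3 -0.2 -0.8] w 0.0318 25.0 q [ 0.36  0.33  1.54 -0.53  1.35  0.2 ] t 19.0
shift [-0.0006  0.0037  0.0751] turn [-0.0037 -0.0031  0.001 ] dist 0.037604814317705966 ang 0.4 ee [0.5459 0.0835 0.1827] q [ 0.36  0.33  1.54 -0.53  1.35  0.2 ] t 19.0
```

```bash
python3 -m pendant '[0,0.002,0.03,-0.002,-0.002,0.001,-0.6,-0.001,0.003,0.06,-0.004,-0.003,0.001,-0.6,-0.001,0.003,0.075,-0.004,-0.003,0.001,-0.6,-0.001,0.003,0.077,-0.004,-0.003,0.001,-0.6,-0.001,0.003,0.079,-0.004,-0.003,0.001,-0.6]'; python3 -c "
from fit import *
state();R=tubeR();goal(tip(W(q,[-.243,0,-.009]),R),R)
print(R[:,:].T@status.get_obs()['force'])"
```

```text
time_s: 19.5
ee_pos: [0.5532, 0.0656, 0.1488]
eef_rot: [3.141, 0.523, 1.872]
force: [-0.4, -0.3, 0.7]
grip_width: 0.0315
grip_force: 25.0
tip [0.5476 0.0832 0.1808] tube [-2.426e+02  1.000e-01 -7.500e+00] F [-0.4 -0.3  0.7] w 0.0315 25.0 q [ 0.33  0.35  1.59 -0.55  1.26  0.22] t 19.5
shift [-0.0008  0.      0.003 ] turn [ 0.0008 -0.0001  0.0003] dist 0.0015481173503901372 ang 0.1 ee [0.5532 0.0656 0.1488] q [ 0.33  0.35  1.59 -0.55  1.26  0.22] t 19.5
[-0.43908688 -0.50699602 -0.51610999]
```

```bash
python3 -m pendant '[0,0,0.002,0,0,0,-0.6,0,0,0.004,0,0,0,-0.6,0,0,0.004,0,0,0,-0.6]'; python3 -c "
from fit import *
state();print(tubeR().T@status.get_obs()['force'])"
```

```text
time_s: 19.8
ee_pos: [0.5534, 0.0653, 0.1473]
eef_rot: [3.14, 0.524, 1.873]
force: [-3.5, 2.0, 7.9]
grip_width: 0.0315
grip_force: 25.0
tip [0.5478 0.083  0.1793] tube [-2.422e+02 -1.000e-01 -9.000e+00] F [-3.5  2.   7.9] w 0.0315 25.0 q [ 0.33  0.36  1.59 -0.55  1.26  0.22] t 19.8
[-1.36973748 -2.78603189 -8.28565005]
```

Resting in the trough at the expected height, so release and check.

```bash
python3 -m pendant '[0,0,0,0,0,0,-0.1,0,0,0,0,0,0,0.1,0,0,0,0,0,0,0.1,0,0,0,0,0,0,0.1,0,0,0,0,0,0,0.1,0,0,0,0,0,0,0.1,0,0,0,0,0,0,0.1]'; python3 -m pendant '[0,0,-0.1,0,0,0,0.1,0,0,-0.2,0,0,0,0.1,0,0,-0.3,0,0,0,0.1]' >/dev/null; sed -i '/pickR/d' prof.py; echo 'R=pickR(np.radians(47.7),np.radians(15));goal(tip([.414,-.387,.15],R),R)' >> prof.py; python3 prof.py
```

```text
time_s: 20.5
ee_pos: [0.5532, 0.0649, 0.1461]
eef_rot: [-3.141, 0.523, 1.873]
force: [-0.4, 0.6, -1.2]
grip_width: 0.0517
grip_force: 0.0
scene [(-285, 164, 170), (-273, 183, 190), (-261, 176, 183), (-249, 173, 180), (-237, 170, 176), (-225, 175, 181), (-213, 182, 189), (-201, 177, 184), (-189, 171, 168), (-177, 156, 146), (-165, 171, 171), (-153, 165, 166), (-141, 157, 155), (-129, 159, 153), (-117, 159, 153), (-105, 159, 152), (-93, 159, 151), (-81, 157, 150), (-69, 153, 153), (-57, 152, 151), (-45, 150, 150), (-33, 148, 149), (-21, 146, 148), (-9, 146, 147)]
top [(-285, 157, 168), (-273, 158, 168), (-261, 158, 168), (-249, 158, 169), (-237, 159, 170), (-225, 159, 169), (-213, 159, 170), (-201, 159, 170), (-189, 160, 170), (-177, 151, 157), (-165, 166, 161), (-153, 152, 159), (-141, 143, 159), (-129, 143, 159), (-117, 142, 157), (-105, 141, 157), (-93, 141, 156), (-81, 141, 152), (-69, 141, 154), (-57, 140, 155), (-45, 139, 105), (-33, 139, 67), (-21, 137, 77), (-9, 138, 83)]
tip [0.5259 0.1568 0.3138] tube [-242.7   -0.9  146. ] F [0.7 0.2 0.3] w 0.0515 0.0 q [ 0.47  0.28  1.37 -0.52  1.57  0.19] t 20.9
shift [-0.636  -0.5266  0.747 ] turn [0.0932 0.4492 0.6734] dist 0.5567383222902909 ang 73.3 ee [0.5317 0.1393 0.2817] q [ 0.47  0.28  1.37 -0.52  1.57  0.19] t 20.9
```

Both cartridges are in the tube (darkened to x ≈ -190) and the trough is clear. Now C, via a waypoint on the robot's side of the carton corner, leaning 15° away from its wall.

```bash
python3 -c "
from fit import *
R=pickR(np.radians(47.7),np.radians(15));goal(tip([.375,-.26,.24],R),R)"
```

```text
shift [-0.4955 -0.5233  0.4585] turn [0.0932 0.4492 0.6734] dist 0.4270489946963705 ang 73.3 ee [0.5317 0.1393 0.2817] q [ 0.47  0.28  1.37 -0.52  1.57  0.19] t 20.9
```

```bash
python3 -m pendant '[-0.05,-0.05,0.04,0.01,0.05,0.07,0.1,-0.11,-0.11,0.09,0.02,0.1,0.14,0.1,-0.16,-0.17,0.15,0.03,0.15,0.22,0.1,-0.22,-0.23,0.2,0.04,0.2,0.3,0.1,-0.275,-0.29,0.255,0.05,0.25,0.37,0.1,-0.33,-0.35,0.31,0.06,0.3,0.45,0.1,-0.385,-0.41,0.36,0.07,0.35,0.52,0.1,-0.44,-0.465,0.41,0.08,0.4,0.6,0.1,-0.496,-0.523,0.459,0.093,0.449,0.673,0.1,-0.496,-0.523,0.459,0.093,0.449,0.673,0.1,-0.496,-0.523,0.459,0.093,0.449,0.673,0.1]'; python3 -c "
from fit import *
state();R=pickR(np.radians(47.7),np.radians(15));goal(tip([.414,-.387,.10],R),R);goal(tip([.414,-.387,.006],R),R)"
```

```text
time_s: 22.0
ee_pos: [0.3777, -0.2581, 0.2]
eef_rot: [-3.136, -0.253, 0.823]
force: [0.0, 0.0, -0.4]
grip_width: 0.0519
grip_force: 0.0
tip [ 0.3715 -0.2651  0.2358] tube [-513.1  271.4 -100.1] F [ 0.   0.  -0.4] w 0.0519 0.0 q [-0.85  0.06  1.74  0.26  1.37 -0.16] t 22.0
shift [-0.1847  0.2296  0.2314] turn [-0.0019  0.0053 -0.0058] dist 0.18731262241644403 ang 0.7 ee [ 0.3777 -0.2581  0.2   ] q [-0.85  0.06  1.74  0.26  1.37 -0.16] t 22.0
shift [-0.2318  0.2305  0.4134] turn [-0.0019  0.0053 -0.0058] dist 0.26352167689491457 ang 0.7 ee [ 0.3777 -0.2581  0.2   ] q [-0.85  0.06  1.74  0.26  1.37 -0.16] t 22.0
```

```bash
python3 -m pendant '[-0.04,0.05,0.05,0,0,0,0.1,-0.08,0.1,0.1,0,0.005,-0.005,0.1,-0.13,0.16,0.16,0,0.005,-0.005,0.1,-0.185,0.23,0.231,-0.002,0.005,-0.006,0.1,-0.185,0.23,0.231,-0.002,0.005,-0.006,0.1,-0.185,0.23,0.231,-0.002,0.005,-0.006,0.1]'
python3 - <<'E'
from fit import *
state();R=pickR(np.radians(47.7),np.radians(15));goal(tip([.414,-.387,.006],R),R)
for n in("scene","top"):
    p=vision.camera(n)
    for r in silhouettes("cartridge_1",p):
        ys,xs=np.nonzero(r["region"]);print(n,round(r["score"],2),xs.mean().round(1),ys.mean().round(1),len(xs))
E
```

```text
time_s: 22.6
ee_pos: [0.4234, -0.3768, 0.065]
eef_rot: [3.141, -0.261, 0.841]
force: [-0.4, -0.2, 0.6]
grip_width: 0.0517
grip_force: 0.0
tip [ 0.417  -0.3839  0.1007] tube [-555.5  263.2 -280.6] F [-0.4 -0.2  0.6] w 0.0517 0.0 q [-0.93  0.46  1.57  0.28  1.18 -0.32] t 22.6
shift [-0.0571 -0.0003  0.1809] turn [-0.0011  0.0005  0.005 ] dist 0.09482792072277858 ang 0.5 ee [ 0.4234 -0.3768  0.065 ] q [-0.93  0.46  1.57  0.28  1.18 -0.32] t 22.6
scene 0.88 355.5 373.3 331
scene 0.6 401.3 419.9 477
top 0.44 441.0 252.8 112
```

```bash
python3 -m pendant '[-0.02,0,0.06,0,0,0.005,0.1,-0.04,0,0.12,0,0,0.005,0.1,-0.055,0,0.16,0,0,0.005,0.1,-0.057,0,0.175,0,0,0.005,0.1,-0.057,0,0.181,0,0,0.005,0.1,-0.057,0,0.181,0,0,0.005,0.1]'; python3 -c "
from fit import *
state()"; python3 -m pendant '[0,0,0,0,0,0,-0.6,0,0,0,0,0,0,-0.6,0,0,0,0,0,0,-0.6,0,0,0,0,0,0,-0.6]' 25; python3 -c "
from fit import *
state()"
```

```text
time_s: 23.4
ee_pos: [0.4211, -0.3815, -0.0275]
eef_rot: [3.139, -0.261, 0.832]
force: [0.5, -0.6, 0.3]
grip_width: 0.0517
grip_force: 0.0
tip [ 0.4146 -0.3885  0.0083] tube [-512.5  266.8 -362.5] F [ 0.5 -0.6  0.3] w 0.0517 0.0 q [-0.94  0.59  1.62  0.3   1.   -0.38] t 23.4
time_s: 23.8
ee_pos: [0.4206, -0.3816, -0.0282]
eef_rot: [3.14, -0.261, 0.832]
force: [-1.5, 1.0, 5.7]
grip_width: 0.0314
grip_force: 25.0
tip [ 0.4142 -0.3886  0.0075] tube [-512.1  267.2 -363.1] F [-1.5  1.   5.7] w 0.0314 25.0 q [-0.94  0.6   1.62  0.3   1.   -0.38] t 23.8
```

```bash
python3 - <<'E'
from fit import *
o=status.get_obs();R=Ro.from_euler("xyz",o["eef_rot"]).as_matrix();n=R[:,0].copy();n[2]=0;n/=np.linalg.norm(n)
c=np.array([.4138,-.3873,.016]);tp=o["ee_pos"]-D*R[:,2];d=c-tp;print("axial,lat",d@n,d@np.cross([0,0,1],n))
# lateral is centred by the grip
c=tp+n*(d@n)+np.array([0,0,d[2]])
lam=np.arcsin(-R[2,0]*-1);print("lean",np.degrees(lam))
np.save("rel.npy",np.r_[R.T@(c-tp),lam])
E
python3 -m pendant '[0,0,-0.04,0,0,0,-0.6,-0.04,0,-0.12,0,0,0,-0.6,-0.06,0,-0.21,0,0,0,-0.6,-0.06,0,-0.31,0,0,0,-0.6,-0.06,0,-0.41,0,0,0,-0.6,-0.06,0,-0.5,0,0,0,-0.6,-0.06,0,-0.5,0,0,0,-0.6]'
cat > load.py <<'E'
from fit import *
rel=np.load("rel.npy");R=tubeR(rel[3])
def g(x,z): goal(tip(W(q,[x,0,z])-R@rel[:3],R),R)
E
python3 -c "
from load import *
state();print(rel);g(-.245,.05)"
```

```text
axial,lat 0.0006948031761050818 0.0011443149406599894
lean 14.949617175281334
time_s: 24.5
ee_pos: [0.3574, -0.4529, 0.2111]
eef_rot: [3.132, -0.258, 0.833]
force: [0.1, 0.3, -1.4]
grip_width: 0.0313
grip_force: 25.0
tip [ 0.3508 -0.4596  0.2468] tube [-674.2  348.8 -180.5] F [ 0.1  0.3 -1.4] w 0.0313 25.0 q [-1.1   0.37  1.34  0.24  1.51 -0.38] t 24.5
[ 2.85117580e-03  1.14198916e-05 -7.98492225e-03  2.60920042e-01]
shift [ 1.0155 -0.4644  0.3083] turn [ 0.0038 -0.2973 -0.6698] dist 0.5791984879917158 ang 65.9 ee [ 0.3574 -0.4529  0.2111] q [-1.1   0.37  1.34  0.24  1.51 -0.38] t 24.5
```

```bash
python3 -c "
from load import *
R2=pickR(np.radians(78),np.radians(15));goal(tip([.40,-.14,.28],R2),R2)"
```

```text
shift [ 0.5359 -0.3685  0.0688] turn [ 0.0926  0.0043 -0.3254] dist 0.3270286826554674 ang 30.5 ee [ 0.3574 -0.4529  0.2111] q [-1.1   0.37  1.34  0.24  1.51 -0.38] t 24.5
```

```bash
python3 -m pendant '[0.06,-0.04,0,0.01,0,-0.03,-0.6,0.13,-0.09,0.01,0.02,0,-0.07,-0.6,0.2,-0.14,0.02,0.03,0,-0.12,-0.6,0.27,-0.185,0.03,0.045,0,-0.16,-0.6,0.34,-0.23,0.04,0.06,0,-0.2,-0.6,0.41,-0.28,0.05,0.07,0,-0.25,-0.6,0.48,-0.33,0.06,0.08,0,-0.29,-0.6,0.536,-0.369,0.069,0.093,0.004,-0.325,-0.6,0.536,-0.369,0.069,0.093,0.004,-0.325,-0.6]'; python3 -c "
from load import *
state();g(-.245,.05)"
```

```text
time_s: 25.4
ee_pos: [0.4016, -0.1251, 0.2405]
eef_rot: [-3.134, -0.27, 1.366]
force: [-0.2, -1.3, -1.3]
grip_width: 0.0315
grip_force: 25.0
tip [ 0.3999 -0.1348  0.2761] tube [-432.7  205.7   -7.2] F [-0.2 -1.3 -1.3] w 0.0315 25.0 q [-0.57  0.    1.72  0.25  1.53 -0.39] t 25.4
shift [0.4437 0.191  0.2279] turn [-0.0033 -0.3328 -0.3244] dist 0.26708030047598263 ang 41.8 ee [ 0.4016 -0.1251  0.2405] q [-0.57  0.    1.72  0.25  1.53 -0.39] t 25.4
```

```bash
python3 -m pendant '[0.05,0.02,0,0,-0.03,-0.03,-0.6,0.11,0.05,0.02,0,-0.08,-0.08,-0.6,0.18,0.08,0.05,0,-0.14,-0.13,-0.6,0.25,0.11,0.09,0,-0.2,-0.19,-0.6,0.32,0.14,0.13,0,-0.25,-0.24,-0.6,0.39,0.17,0.17,-0.003,-0.3,-0.29,-0.6,0.444,0.191,0.2,-0.003,-0.333,-0.324,-0.6,0.444,0.191,0.228,-0.003,-0.333,-0.324,-0.6,0.444,0.191,0.228,-0.003,-0.333,-0.324,-0.6,0.444,0.191,0.228,-0.003,-0.333,-0.324,-0.6]'; python3 -c "
from load import *
state();g(-.245,.004);g(-.245,0)"
```

```text
time_s: 26.4
ee_pos: [0.5449, 0.0901, 0.1889]
eef_rot: [-3.14, 0.263, 1.864]
force: [0.3, -0.1, -1.2]
grip_width: 0.0314
grip_force: 25.0
tip [0.5421 0.0993 0.2246] tube [-249.8    0.5   38.9] F [ 0.3 -0.1 -1.2] w 0.0314 25.0 q [ 0.24  0.29  1.51 -0.27  1.34  0.01] t 26.4
shift [-0.0143  0.0017  0.0859] turn [-0.0023  0.0002 -0.0045] dist 0.043564210917162886 ang 0.5 ee [0.5449 0.0901 0.1889] q [ 0.24  0.29  1.51 -0.27  1.34  0.01] t 26.4
shift [-0.0164  0.0018  0.0937] turn [-0.0023  0.0002 -0.0045] dist 0.04754705011775343 ang 0.5 ee [0.5449 0.0901 0.1889] q [ 0.24  0.29  1.51 -0.27  1.34  0.01] t 26.4
```

```bash
python3 -m pendant '[-0.005,0.001,0.03,-0.002,0,-0.004,-0.6,-0.01,0.002,0.06,-0.002,0,-0.004,-0.6,-0.013,0.002,0.08,-0.002,0,-0.004,-0.6,-0.014,0.002,0.086,-0.002,0,-0.004,-0.6,-0.014,0.002,0.086,-0.002,0,-0.004,-0.6]'; python3 -c "
from load import *
state();g(-.245,0);print(R.T@status.get_obs()['force'])"
```

```text
time_s: 26.9
ee_pos: [0.5513, 0.0737, 0.1498]
eef_rot: [3.141, 0.263, 1.871]
force: [-0.5, 0.4, -1.2]
grip_width: 0.0314
grip_force: 25.0
tip [0.5484 0.0829 0.1856] tube [-245.5   -0.6   -3.7] F [-0.5  0.4 -1.2] w 0.0314 25.0 q [ 0.21  0.32  1.56 -0.28  1.25 -0.  ] t 26.9
shift [-0.0027 -0.0013  0.0091] turn [ 0.0005  0.0005 -0.0004] dist 0.004798707690994121 ang 0.1 ee [0.5513 0.0737 0.1498] q [ 0.21  0.32  1.56 -0.28  1.25 -0.  ] t 26.9
[ 0.83201032 -0.37801111  0.98877354]
```

```bash
python3 -m pendant '[-0.001,-0.001,0.004,0,0,0,-0.6,-0.002,-0.001,0.007,0,0,0,-0.6,-0.002,-0.001,0.008,0,0,0,-0.6]'; python3 -c "
from load import *
state();g(-.245,0);print(R.T@status.get_obs()['force'])"
```

```text
time_s: 27.2
ee_pos: [0.5516, 0.0726, 0.1471]
eef_rot: [3.139, 0.263, 1.872]
force: [-7.0, 3.4, 11.9]
grip_width: 0.0316
grip_force: 25.0
tip [0.5486 0.0818 0.1829] tube [-245.1   -0.5   -6.6] F [-7.   3.4 11.9] w 0.0316 25.0 q [ 0.21  0.32  1.56 -0.28  1.24 -0.  ] t 27.2
shift [-0.0021 -0.0012  0.0033] turn [0.0014 0.0005 0.0002] dist 0.0020597469509840774 ang 0.1 ee [0.5516 0.0726 0.1471] q [ 0.21  0.32  1.56 -0.28  1.24 -0.  ] t 27.2
[  2.05420931  -5.64273881 -12.86358511]
```

In contact, so release, retreat and check.

```bash
python3 -m pendant '[0,0,-0.001,0,0,0,-0.1,0,0,-0.001,0,0,0,0.1,0,0,-0.001,0,0,0,0.1,0,0,-0.001,0,0,0,0.1,0,0,-0.001,0,0,0,0.1,0,0,-0.001,0,0,0,0.1,0,0,-0.001,0,0,0,0.1]'; python3 -m pendant '[0,0,-0.1,0,0,0,0.1,0,0,-0.2,0,0,0,0.1,0,0,-0.3,0,0,0,0.1]' >/dev/null
cat >> prof.py <<'E'
for n in("scene","top"):
    p=vision.camera(n)
    for t in("cartridge_1","spent_cartridge"):
        for r in silhouettes(t,p):
            ys,xs=np.nonzero(r["region"]);print(n,t,round(r["score"],2),xs.mean().round(1),ys.mean().round(1),r["extent"],len(xs))
    print([proj(p,W(q,[x,0,z])).round(1) for x,z in((-.252,-.0),(-.252,.016),(-.252,-.016),(-.19,0))])
E
python3 prof.py
```

```text
time_s: 27.9
ee_pos: [0.5514, 0.0724, 0.1463]
eef_rot: [3.141, 0.263, 1.872]
force: [-0.2, -0.5, 0.5]
grip_width: 0.0515
grip_force: 0.0
scene [(-285, 164, 172), (-273, 183, 192), (-261, 176, 191), (-249, 173, 191), (-237, 170, 183), (-225, 175, 157), (-213, 182, 153), (-201, 177, 144), (-189, 171, 135), (-177, 156, 134), (-165, 171, 147), (-153, 165, 148), (-141, 157, 153), (-129, 159, 155), (-117, 159, 154), (-105, 159, 154), (-93, 159, 152), (-81, 157, 151), (-69, 153, 155), (-57, 152, 153), (-45, 150, 151), (-33, 148, 151), (-21, 146, 149), (-9, 146, 148)]
top [(-285, 157, 166), (-273, 158, 167), (-261, 158, 167), (-249, 158, 152), (-237, 159, 156), (-225, 159, 159), (-213, 159, 156), (-201, 159, 133), (-189, 160, 119), (-177, 151, 86), (-165, 166, 67), (-153, 152, 76), (-141, 143, 83), (-129, 143, 86), (-117, 142, 89), (-105, 141, 92), (-93, 141, 94), (-81, 141, 95), (-69, 141, 96), (-57, 140, 97), (-45, 139, 98), (-33, 139, 97), (-21, 137, 96), (-9, 138, 95)]
tip [0.5377 0.1203 0.3337] tube [-285.8   -1.4  144.1] F [-0.8 -0.7 -0.6] w 0.0515 0.0 q [ 0.28  0.23  1.33 -0.26  1.56 
[... 217 characters left out ...]
80.5, 190.5, 299.6, 200.5] 177
scene cartridge_1 0.74 401.2 420.0 [387.9, 400.6, 414.9, 439.3] 451
scene spent_cartridge 0.51 333.7 336.7 [325.7, 329.8, 344.2, 343.1] 220
scene spent_cartridge 0.29 289.5 194.4 [277.7, 188.9, 301.1, 200.6] 202
[array([297.8, 195.7]), array([295.6, 191.1]), array([300. , 200.4]), array([283.8, 195.2])]
top cartridge_1 0.73 263.8 224.2 [251.8, 213.2, 277.4, 235.5] 300
top cartridge_1 0.58 501.1 244.6 [488.9, 229.8, 514.4, 260.5] 338
top spent_cartridge 0.68 408.9 258.9 [399.9, 248.0, 418.8, 265.2] 192
top spent_cartridge 0.66 404.0 215.2 [395.6, 197.3, 414.8, 231.0] 389
[array([274.2, 218.1]), array([270.7, 217.7]), array([277.7, 218.5]), array([256.8, 230.6])]
```

All three sit end to end: the third's tail shows at scene column 300 and top column 277, matching the predicted tail at x = -252 mm. The spent cartridge hasn't moved. Handing in.

```bash
python3 -c "
from station import order
print(order.hand_in())"
```

```text
the job is handed in; nothing more can be done
None
```

The job is handed in: the gate is down, and in the last pictures all three full cartridges stand end to end behind it, nose downhill, with the spent cartridge where it was; the hand-in call gave no verdict.

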